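Zero the rotary stage and scan the specimen label

ROBOT

A 7-joint arm with a two-finger parallel gripper is mounted at the origin on the work surface. World frame = base frame: x ahead of the robot, y to its left, z up, the work surface at z = 0. Lengths are in m, angles in rad, forces in N, time in s.
With the tool pointing down it reaches from about 0.425 to 0.925 m from the base axis. Payload 6.8 kg.
Tool frame: the origin (TCP) lies between the finger pads, 19 mm behind the fingertips; this is the grasp point; z points along the fingers, y is the line along which they close (so a half turn about z gives the same grasp; the last joint's range is limited). The gripper opens to 85 mm and grips with 20 to 120 N. Pads are 22 mm wide; open, the fingers measure 114 mm over their backs; the gripper's body (76 mm by 85 mm) begins 54 mm behind the grasp point. The pads swing forward as they close: fully open they stand 13 mm farther back than shut.
Start: joints at [1.001, 0.477, 0.022, 1.555, -0.011, 1.109, -0.083], TCP at [0.301, -0.604, 0.25] pointing down, gripper open.
Joint ranges: [-2.96, 2.96], [-0.34, 2.1], [-1.41, 1.46], [0.24, 2.44], [-1.37, 4.51], [0.17, 1.92], [-2.96, 2.96]. Speed limits (rad/s): [2.39, 2.39, 3.14, 3.14, 3.14, 3.14, 3.14].

INTERFACE

Orientations are given as a unit quaternion [w, x, y, z].
In Python, from station import bot, imaging gives the robot as it stands. The module is installed in compiled form; this text tells all that it offers.
- The arm moves only by the tool carry_out, never from a script. Its argument "targets" is a list of rows, each a list of 5 numbers: the shift along the tool's x, y, z in cm, then the turn about the tool's z in degrees, then the opening, from -1 (shut) to 1 (fully open). In form: [[x, y, z, yaw, gripper], ...]. A call has 1 to 12 rows; each row shifts and turns the commanded pose from where the row before left it, along the tool's axes as they then stand; what a row does not reach is not made up. A row lasts 1/10 s, in which the tool goes at most 50 mm and 8.59 degrees, less where a joint would pass 70% of its speed; a pose out of reach is approached as far as the arm can. A call is refused whole if a number of a shift passes 5 or a number of a turn 8.59, either way. A call with a gripper value outside its range is refused whole. The fingers move at their own pace and stop on an object; "force" is the grip in N (left out, the last holds). Time passes only in rows, so rows that do not move let the fingers close. It gives the time, the measured TCP pose, the force, the opening and the grip force at its end, in the units of the state.
- bot.get_obs(): the state, without advancing time (a new reading comes with each control period).
- imaging.read_camera(name): name is "scene" or "top"; returns the picture (384x512x3 uint8, red, green, blue); there is no depth.
- imaging.calibration(name): a dict with "fx", "fy", "cx", "cy" (pixels), "extrinsics" (4x4, takes a point from world to camera coordinates). Camera axes: x right, y up, looking along -z (the intrinsics and any distortion apply to the point x, -y, -z); pixel columns grow to the right and rows downward; lengths in m; the calibration is good to about 2 mm. A picture is of the moment at which its call begins. calibration takes no time and is no camera call.
- bot.hand_in(): hands the job in; it is judged then, once.
The state is a dict: "t": time; "q": joint angles; "joint_vel": joint speeds; "joint_torque": joint torques, N m; "eef_pos": TCP position; "tool_rot": TCP orientation; "contact_force": force on the tool from outside, world axes, zero at the start; "torque": the same for the moment, N m; "gripper_width": opening from 0.0 (shut) to 1.0 (fully open); "grasp_force": force on a finger pad.
Only numpy, scipy, OpenCV 4.12 (cv2) and the standard library are available. Lean on these libraries where they do the work, as an engineer would, in place of code of your own. Each camera call takes 0.05 s, during which the arm holds its last target. There are 200 camera calls.

TASK

Turn the rotary specimen stage by its knob until the red pointer reads zero, and let go of it. Then pick up the hand scanner, aim it squarely at the middle of the stage's barcode label from its reading distance and hold it steady for a good second without letting it touch the stage, and finally lay the scanner the right way up and lengthwise on the blue mat, without dropping it, leaving the stage at zero. Leave the bottle, jar, mouse and carton where they stand.

Things in the scene. Friction and masses are not known exactly. Their poses are not given: they have to be found in the camera images.
- stage_base: Fixed grey round base of the rotary stage, 170 mm diameter, 30 mm high. Origin: centre of its underside on the bench, on the vertical turning axis. A white zero mark 12 mm wide lies on its top at the rim on the +x side, black graduations run on from it anticlockwise; at zero the label faces this body's -x side.
- turntable (a joint): Angle of the stage's turntable in rad, 0 when the red pointer stands on the white zero mark, growing anticlockwise seen from above; range -0.5 to 1.7. It stays where it is left. 'Reads zero' means within about 0.08 (pointer tip on the white mark).
- knob (a point): Grip point of the black bar knob that turns the stage, on the turning axis 68 mm above the bench (put the TCP here). Bar 56 mm long, 16 mm thick, from 44 to 82 mm above the bench; the point's x axis runs along it and turns with it. A blue label plate stands 35 to 65 mm from the axis on the -x side, its top 99 mm above the bench; pointer and a 6 mm high glass dish are on the +x side.
- label (a point): Centre of the white barcode label, 52 mm wide (y) and 42 mm high (z), on the blue plate of the turntable, 54 mm from the axis and 77 mm above the bench. The point's x axis points INTO the label at right angles to its face, 25 degrees downward; y is level. The label faces outward and 25 degrees upward.
- scanner: Hand barcode scanner, 170 mm long, 220 g, always on (no trigger). White handle 34 mm wide and 30 mm high from x = -85 to +30, orange head 60 mm wide and 40 mm high from x = 30 to 85 mm, flat underside. Origin: on the underside below its centre; x points forward out of the head, z up.
- lens (a point): Centre of the dark red window on the scanner's front face, 85 mm ahead of its origin and 20 mm above the underside; axes parallel to the scanner's. The scanner looks along +x. It reads when the window is 50 to 120 mm from the label, its line of sight meets the label within 15 mm of the label's centre, and it is square to the label's face within 14 degrees, held still.
- scanner_grip (a point): Where to grip the handle across its 34 mm width: 15 mm behind the scanner's origin, 24 mm above its underside.
- mat: Fixed blue parking mat for the scanner with a white outline, 240 mm long (x) by 110 mm wide (y) by 6 mm thick. Origin: centre of its underside on the bench. The scanner must lie wholly on it, along x, head at either end.
- bottle: Bystander: white plastic bottle with red cap, 64 mm diameter, 190 mm tall, standing; origin at centre of underside. It stands on either side of the space in front of the label.
- jar: Bystander: amber jar with black lid, 68 mm diameter, 130 mm tall, standing; origin at centre of underside. It stands on the other side of that space.
- mouse: Bystander: grey computer mouse 115 x 60 x 36 mm, origin at centre of underside.
- wipes: Bystander: green carton of wipes 80 x 150 x 65 mm, origin at centre of underside.
Things that resemble listed ones, but are neither listed nor needed, are in the scene too. Of the things that look like the stage_base, the largest one is meant.

How it is judged:
By the outcome, as a careful person would: the job done as asked, in the order asked, and still so for the second after the job is handed in, with the robot touching nothing.
It also fails if it takes over 67 s, if anything falls off the work surface, if the arm or the gripper's body presses on something with over 40 N, if the wrist force passes 120 N, or if a joint passes its speed limit or range.

## Working session

There is one attempt and no reset: what is moved stays moved. The work goes in short steps, Python scripts to look and compute and a tool call to move; the robot and the scene stay as the last step left them, time stands still between calls to the robot, and variables do not carry over. Pictures are saved under pics/ and viewed, at most 10 in all, crops included, and the job is handed in when it is done.

Besides the shell and the picture viewer there is one more tool, called after "Call:" as name([rows], argument=value, ...), one row to a line, values as JSON. carry_out: Moves the arm, as the interface text tells. Its arguments: {"type":"object","properties":{"targets":{"type":"array"},"force":{"type":"number"}},"required":["targets"]}

```bash
mkdir -p pics
python3 - <<'E'
from station import bot, imaging
import cv2, numpy as np
o=bot.get_obs(); print({k:np.round(v,3).tolist() for k,v in o.items()})
for n in ("scene","top"):
    im=imaging.read_camera(n); cv2.imwrite(f"pics/{n}0.png",im[:,:,::-1]); 
    cv2.imwrite(f"pics/{n}0b.png",cv2.resize(im[:,:,::-1],(800,600),interpolation=cv2.INTER_CUBIC))
    c=imaging.calibration(n); print(n,{k:np.round(v,4).tolist() for k,v in c.items()})
E
```

```text
{'t': 0.0, 'q': [1.001, 0.478, 0.022, 1.556, -0.012, 1.109, -0.083], 'joint_vel': [-0.0, 0.001, 0.0, 0.0, 0.001, -0.003, -0.0], 'joint_torque': [-0.001, -59.645, 1.608, -28.12, 0.013, 0.009, 0.0], 'eef_pos': [0.301, -0.604, 0.249], 'tool_rot': [-0.001, 0.973, 0.229, -0.0], 'contact_force': [0.334, 0.716, 0.626], 'torque': [0.026, -0.032, -0.01], 'grasp_force': 0.0, 'gripper_width': 0.997}
scene {'fx': 375.9756, 'fy': 375.9756, 'cx': 258.1973, 'cy': 192.2262, 'extrinsics': [[0.2139, 0.9769, -0.0026, -0.0889], [-0.845, 0.1863, 0.5013, 0.4176], [0.4902, -0.105, 0.8653, -1.4143], [0.0, 0.0, 0.0, 1.0]]}
top {'fx': 369.9168, 'fy': 369.9168, 'cx': 253.8356, 'cy': 196.9204, 'extrinsics': [[-0.0193, -0.9998, -0.0018, -0.0195], [0.9899, -0.0194, 0.1406, -0.5324], [-0.1406, 0.0009, 0.9901, -1.0603], [0.0, 0.0, 0.0, 1.0]]}
```

View pics/scene0b.png

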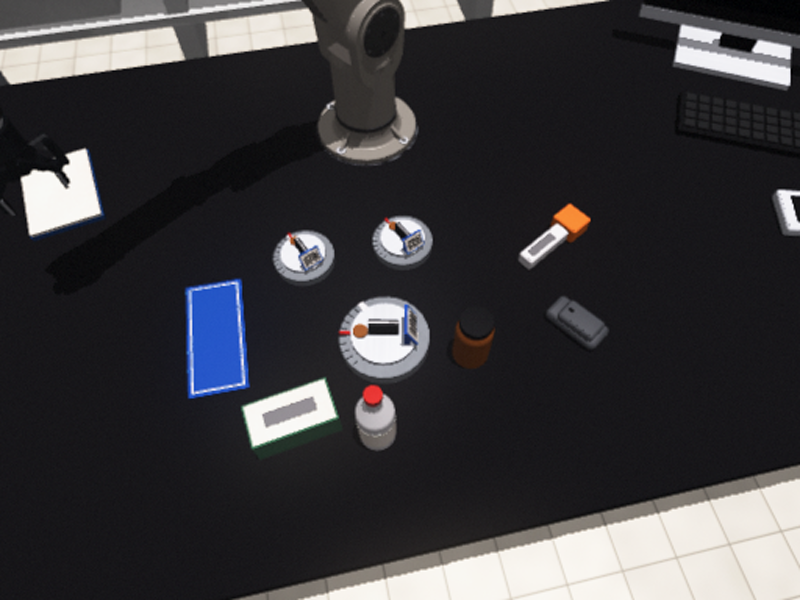

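View pics/top0b.png

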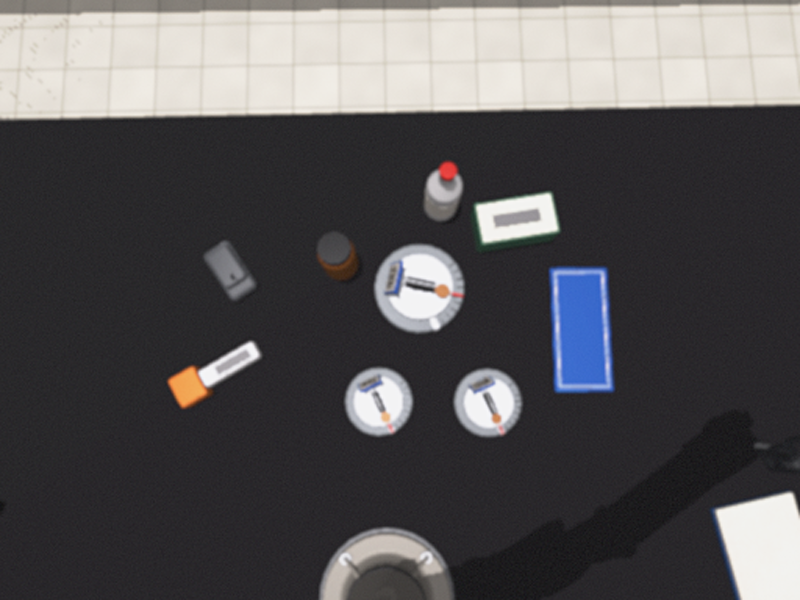

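Candidates for the stage, in the 800x600 top picture: large at (420,288), small at (378,401) and (488,402). The large one is meant. There is one orange/white scanner at (215,373). The mat is the blue one at (581,329); the white pad at (760,550) is not it. Next is a close crop.

```bash
cat > h.py <<'E'
import numpy as np, cv2
from station import bot, imaging
def ray(n,u,v,z):
    c=imaging.calibration(n);E=np.array(c["extrinsics"]);R=E[:3,:3];p=-R.T@E[:3,3]
    d=R.T@np.array([(u-c["cx"])/c["fx"],-(v-c["cy"])/c["fy"],-1.])
    return p+d*(z-p[2])/d[2]
def proj(n,P):
    c=imaging.calibration(n);E=np.array(c["extrinsics"]);q=E[:3,:3]@np.array(P)+E[:3,3]
    return np.array([c["cx"]+c["fx"]*q[0]/-q[2],c["cy"]-c["fy"]*q[1]/-q[2]])
def crop(im,c0,r0,w,h,s): return cv2.resize(im[r0:r0+h,c0:c0+w],None,fx=s,fy=s,interpolation=cv2.INTER_CUBIC)
E
python3 - <<'E'
from h import *
t=cv2.imread("pics/top0.png");s=cv2.imread("pics/scene0.png")
a=np.vstack([np.hstack([crop(t,228,152,80,60,5),crop(s,206,180,80,60,5)]),np.hstack([crop(t,100,210,80,60,5),crop(s,320,120,80,60,5)])])
cv2.imwrite("pics/c1.png",a)
for n,im in(("top",t),("scene",s)):
    hsv=cv2.cvtColor(im,cv2.COLOR_BGR2HSV)
    for nm,lo,hi,z in(("mat",(105,120,80),(125,255,255),.006),("head",(5,150,150),(20,255,255),.04)):
        m=cv2.inRange(hsv,lo,hi);m=cv2.morphologyEx(m,cv2.MORPH_CLOSE,np.ones((5,5)))
        k=max(cv2.findContours(m,0,1)[0],key=cv2.contourArea)
        b=cv2.boxPoints(cv2.minAreaRect(k));print(n,nm,b.round(1).tolist(),[ray(n,*p,z)[:2].round(4).tolist() for p in b], ray(n,*b.mean(0),z).round(4))
E
```

```text
top mat [[350.29998779296875, 170.3000030517578], [389.29998779296875, 168.39999389648438], [393.20001220703125, 250.1999969482422], [354.1000061035156, 252.0]] [[0.6136, -0.3288], [0.6171, -0.4494], [0.3674, -0.4434], [0.3642, -0.3265]] [ 0.4886 -0.387   0.006 ]
top head [[105.9000015258789, 242.60000610351562], [123.5, 233.10000610351562], [133.5, 251.8000030517578], [115.9000015258789, 261.29998779296875]] [[0.4057, 0.4037], [0.4322, 0.3532], [0.3776, 0.3224], [0.3515, 0.3726]] [0.3916 0.363  0.04  ]
scene mat [[114.80000305175781, 180.5], [154.1999969482422, 177.6999969482422], [159.5, 251.5], [120.0, 254.39999389648438]] [[0.3546, -0.4506], [0.3709, -0.328], [0.6238, -0.3328], [0.6083, -0.4426]] [ 0.4963 -0.3886  0.006 ]
scene head [[353.8999938964844, 138.39999389648438], [362.79998779296875, 127.69999694824219], [377.70001220703125, 140.10000610351562], [368.79998779296875, 150.8000030517578]] [[0.3821, 0.3269], [0.3458, 0.3711], [0.4056, 0.4003], [0.44, 0.3566]] [0.3938 0.3637 0.04  ]
```

View pics/c1.png

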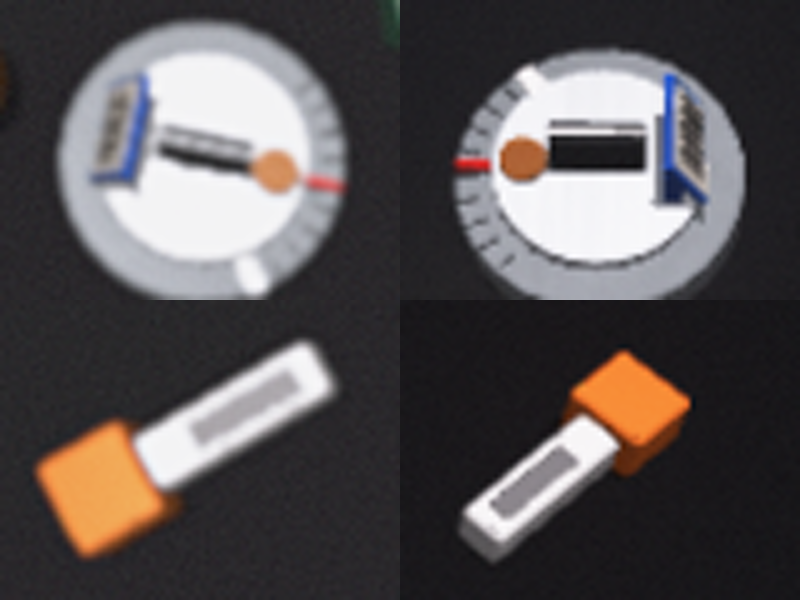

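The crop confirms the large stage. Top pixels: white mark (278.4,207.2), red pointer tip (297,189.2), knob and blue label plate as described. The scanner lies upright, with its head front at (112.6,252.4) and handle end at (164,223).

Run:
```python
from h import *
def fit(n,im,z,guess):
    # fit base top rim circle: radial edge outward gray->dark
    g=cv2.GaussianBlur(cv2.cvtColor(im,cv2.COLOR_BGR2GRAY),(3,3),0).astype(float)
    c=np.array(guess)
    for it in range(4):
        P=[]
        for a in np.arange(0,2*np.pi,.05):
            r=np.arange(.075,.1,.0005)
            uv=np.array([proj(n,[c[0]+q*np.cos(a),c[1]+q*np.sin(a),z]) for q in r]).astype(np.float32)
            v=cv2.remap(g.astype(np.float32),uv[:,0],uv[:,1],cv2.INTER_LINEAR).ravel()
            d=np.diff(v);i=d.argmin()
            if d[i]<-2: P.append([c[0]+r[i]*np.cos(a),c[1]+r[i]*np.sin(a)])
        P=np.array(P);
        from scipy.optimize import least_squares
        s=least_squares(lambda x:np.hypot(*(P-x[:2]).T)-x[2],[*c,.085],loss="soft_l1",f_scale=.001);c=s.x[:2]
    return s.x,len(P)
for n,mk,pt,hr,hf in(("top",(278.4,207.2),(297,189.2),(164,223),(112.6,252.4)),("scene",(232,195.6),(217,213),(336,167),(371.4,135.4))):
    im=cv2.imread(f"pics/{n}0.png")
    g=ray(n,*((268.6,184.4) if n=="top" else (246,213)),.03)[:2]
    f,k=fit(n,im,.03,g);print(n,"centre",f.round(4),k)
    for nm,p,z in(("mark",mk,.03),("ptr",pt,.036)):
        d=ray(n,*p,z)[:2]-f[:2];print(nm,np.hypot(*d).round(4),np.degrees(np.arctan2(d[1],d[0])).round(1))
    r=ray(n,*hr,.03)[:2];h=ray(n,*hf,.04)[:2];d=h-r
    print("scanner rear,front",r.round(4),h.round(4),np.hypot(*d).round(4),"yaw",np.degrees(np.arctan2(d[1],d[0])).round(1),"mid",((r+h)/2).round(4))
    for nm,p,z in(("bottlecap",(448/1.5625,171/1.5625) if n=="top" else (373/1.5625,394/1.5625),.19),("jarlid",(334/1.5625,248/1.5625) if n=="top" else (478/1.5625,324/1.5625),.13)):print(nm,ray(n,*p,z).round(3))
```

```text
Traceback (most recent call last):
  File "h.py", line 8, in proj
    c=imaging.calibration(n);E=np.array(c["extrinsics"]);q=E[:3,:3]@np.array(P)+E[:3,3]
ValueError: time passes only in moves, steps and waits
```

```bash
sed -i 's/imaging.calibration(n)/cal(n)/; 2a import functools\ncal=functools.lru_cache(None)(lambda n: imaging.calibration(n))' h.py
cat > m.py <<'E'
from h import *
from scipy.optimize import least_squares
def fit(n,im,z,guess):
    g=cv2.GaussianBlur(cv2.cvtColor(im,cv2.COLOR_BGR2GRAY),(3,3),0).astype(np.float32)
    c=np.array(guess)
    for it in range(4):
        P=[]
        for a in np.arange(0,2*np.pi,.05):
            r=np.arange(.075,.1,.0005)
            uv=np.array([proj(n,[c[0]+q*np.cos(a),c[1]+q*np.sin(a),z]) for q in r]).astype(np.float32)
            d=np.diff(cv2.remap(g,uv[:,0],uv[:,1],cv2.INTER_LINEAR).ravel());i=d.argmin()
            if d[i]<-2: P.append([c[0]+r[i]*np.cos(a),c[1]+r[i]*np.sin(a)])
        P=np.array(P)
        s=least_squares(lambda x:np.hypot(*(P-x[:2]).T)-x[2],[*c,.085],loss="soft_l1",f_scale=.001);c=s.x[:2]
    return s.x,len(P)
if __name__=="__main__":
  for n,mk,pt,hr,hf in(("top",(278.4,207.2),(297,189.2),(164,223),(112.6,252.4)),("scene",(232,195.6),(217,213),(336,167),(371.4,135.4))):
    im=cv2.imread(f"pics/{n}0.png")
    g=ray(n,*((268.6,184.4) if n=="top" else (246,213)),.03)[:2]
    f,k=fit(n,im,.03,g);print(n,"centre",f.round(4),k)
    for nm,p,z in(("mark",mk,.03),("ptr",pt,.036)):
        d=ray(n,*p,z)[:2]-f[:2];print(nm,np.hypot(*d).round(4),np.degrees(np.arctan2(d[1],d[0])).round(1))
    r=ray(n,*hr,.03)[:2];h=ray(n,*hf,.04)[:2];d=h-r
    print("scanner rear,front",r.round(4),h.round(4),np.hypot(*d).round(4),"yaw",np.degrees(np.arctan2(d[1],d[0])).round(1),"mid",((r+h)/2).round(4))
    for nm,p,z in(("bottlecap",(448/1.5625,171/1.5625) if n=="top" else (373/1.5625,394/1.5625),.19),("jarlid",(334/1.5625,248/1.5625) if n=="top" else (478/1.5625,324/1.5625),.13)):print(nm,ray(n,*p,z).round(3))
E
python3 m.py
```

```text
top centre [ 0.572  -0.0731  0.0853] 126
mark 0.0771 -157.7
ptr 0.088 -102.5
scanner rear,front [0.4603 0.2376] [0.3771 0.3831] 0.1676 yaw 119.8 mid [0.4187 0.3103]
bottlecap [ 0.742 -0.121  0.19 ]
jarlid [0.627 0.079 0.13 ]
scene centre [ 0.5729 -0.0725  0.0844] 126
mark 0.0759 -159.1
ptr 0.0828 -103.6
scanner rear,front [0.4707 0.2385] [0.3828 0.3872] 0.1727 yaw 120.6 mid [0.4267 0.3129]
bottlecap [ 0.745 -0.118  0.19 ]
jarlid [0.637 0.082 0.13 ]
```

Call:
carry_out([
  [4, -2.95, 0, 0, 1],
  [4, -2.95, 0, 0, 1],
  [4, -2.95, 0, 0, 1],
  [4, -2.95, 0, 0, 1],
  [4, -2.95, 0, 0, 1],
  [4, -2.95, 0, 0, 1],
  [4, -2.95, 0, 0, 1],
  [4, -2.95, 0, 0, 1],
  [4, -2.95, 0, 0, 1],
  [4, -2.95, 0, 0, 1],
  [4, -2.95, 0, 0, 1],
  [4, -2.95, 0, 0, 1],
])

```text
t: 1.3
eef_pos: [0.5731, -0.0717, 0.2498]
tool_rot: [0.0, 0.973, 0.229, -0.0]
contact_force: [1.3, 0.2, 0.1]
gripper_width: 0.996
grasp_force: 0.0
```

Call:
carry_out([
  [0, 0, 0, -8.4, 1],
  [0, 0, 0, -8.4, 1],
  [0, 0, 0, -8.4, 1],
  [0, 0, 0, -8.4, 1],
  [0, 0, 0, -8.4, 1],
  [0, 0, 0, -8.4, 1],
  [0, 0, 0, 0, 1],
  [0, 0, 0, 0, 1],
])

```text
t: 2.1
eef_pos: [0.5726, -0.0737, 0.2497]
tool_rot: [-0.0, 0.785, 0.62, -0.0]
contact_force: [0.6, 0.1, -0.1]
gripper_width: 1.004
grasp_force: 0.0
```

```bash
cat > d.py <<'E'
import sys
from h import *
from scipy.spatial.transform import Rotation as R
def st():
    o=bot.get_obs();w,x,y,z=o["tool_rot"];M=R.from_quat([x,y,z,w]).as_matrix()
    return o,M,np.degrees(np.arctan2(M[1,0],M[0,0]))
if __name__=="__main__":  # d.py x y z yaw : remaining tool-frame shift (cm) with present yaw and after turning, yaw row value
    o,M,a=st();print("t",round(o["t"],2),"pos",np.round(o["eef_pos"],4),"toolx",a.round(2),"tilt",M[:,2].round(3),"F",np.round(o["contact_force"],1),"w",round(o["gripper_width"],3),"gf",round(o["grasp_force"],1),"q",np.round(o["q"],2))
    if len(sys.argv)>4:
        x,y,z,yw=map(float,sys.argv[1:]);d=np.array([x,y,z])-o["eef_pos"];t=np.radians(yw)
        N=np.array([[np.cos(t),np.sin(t),0],[np.sin(t),-np.cos(t),0],[0,0,-1]])
        print("now",(M.T@d*100).round(2),"after turn",(N.T@d*100).round(2),"yaw",((a-yw+180)%360-180).round(2))
E
python3 d.py .5725 -.073 .068 77
```

```text
t 2.1 pos [ 0.5726 -0.0737  0.2497] toolx 76.62 tilt [-0.001  0.    -1.   ] F [ 0.6  0.1 -0.1] w 1.004 gf 0.0 q [ 0.33  0.35 -0.39  1.77  0.15  1.05 -0.35]
now [ 6.000e-02 -1.000e-02  1.817e+01] after turn [ 0.06 -0.02 18.17] yaw -0.38
```

Call:
carry_out([
  [0, 0, 3, 0, 1],
  [0, 0, 4, 0, 1],
  [0, 0, 4, 0, 1],
  [0, 0, 3, 0, 1],
  [0, 0, 2.2, 0, 1],
  [0, 0, 1.5, 0, 1],
  [0, 0, 0.5, 0, 1],
  [0, 0, 0, 0, 1],
  [0, 0, 0, 0, -1],
  [0, 0, 0, 0, -1],
  [0, 0, 0, 0, -1],
  [0, 0, 0, 0, -1],
], force=40)

```text
t: 3.3
eef_pos: [0.5731, -0.0736, 0.0686]
tool_rot: [0.0, 0.783, 0.621, 0.0]
contact_force: [1.0, 1.1, -0.9]
gripper_width: 0.329
grasp_force: 0.0
```

Call:
carry_out([
  [0, 0, 0, 0, -1],
  [0, 0, 0, 0, -1],
  [0, 0, 0, 0, -1],
])

```text
t: 3.6
eef_pos: [0.5721, -0.0734, 0.0685]
tool_rot: [-0.0, 0.783, 0.622, -0.001]
contact_force: [-3.5, 1.2, 6.9]
gripper_width: 0.18
grasp_force: 41.7
```

```bash
python3 d.py .5725 -.073 .068 77
```

```text
t 3.6 pos [ 0.5721 -0.0734  0.0685] toolx 76.86 tilt [-0.001 -0.    -1.   ] F [-3.5  1.2  6.9] w 0.18 gf 41.7 q [ 0.27  0.57 -0.33  1.91  0.27  0.7  -0.45]
now [0.05 0.03 0.05] after turn [0.05 0.03 0.05] yaw -0.14
```

Call:
carry_out([
  [0, 0, 0, 4, -1],
  [0, 0, 0, 6, -1],
  [0, 0, 0, 6, -1],
  [0, 0, 0, 6, -1],
  [0, 0, 0, 6, -1],
  [0, 0, 0, 6, -1],
  [0, 0, 0, 6, -1],
  [0, 0, 0, 6, -1],
  [0, 0, 0, 5, -1],
  [0, 0, 0, 4, -1],
  [0, 0, 0, 0, -1],
  [0, 0, 0, 0, -1],
])

```text
t: 4.8
eef_pos: [0.5713, -0.0728, 0.0685]
tool_rot: [-0.001, 0.982, 0.19, -0.001]
contact_force: [-6.3, 1.7, 7.8]
gripper_width: 0.186
grasp_force: 42.1
```

```bash
python3 d.py .5725 -.073 .068 21.7
python3 - <<'E'
from h import *
t,s=[imaging.read_camera(n)[:,:,::-1] for n in("top","scene")]
cv2.imwrite("pics/c2.png",np.hstack([crop(t,228,152,80,70,5),crop(s,206,180,80,70,5)]))
E
```

```text
t 4.8 pos [ 0.5713 -0.0728  0.0685] toolx 21.87 tilt [-0.003  0.001 -1.   ] F [-6.3  1.7  7.8] w 0.186 gf 42.1 q [ 0.09  0.55 -0.09  1.92  0.07  0.67 -1.23]
now [0.1  0.07 0.05] after turn [0.1  0.07 0.05] yaw 0.17
```

View pics/c2.png

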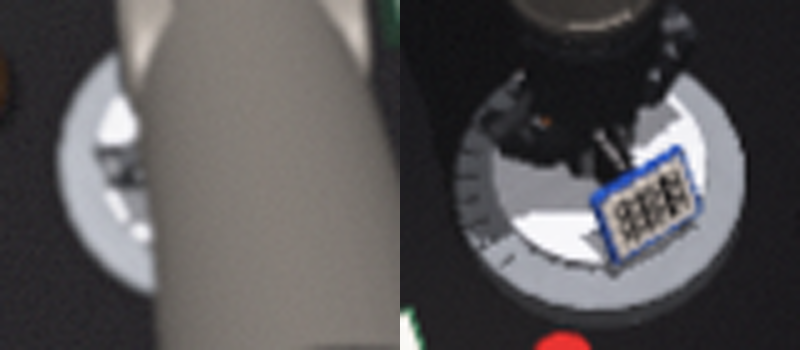

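The label has turned to the far side, but the gripper hides the pointer. I'll release, lift away and look.

Call:
carry_out([
  [0, 0, 0, 0, 0.2],
  [0, 0, 0, 0, 1],
  [0, 0, 0, 0, 1],
  [0, 0, 0, 0, 1],
  [0, 0, -2, 0, 1],
  [0, 0, -4, 0, 1],
  [0, 0, -4, 0, 1],
  [0, 0, -4, 0, 1],
  [0, 0, -4, 0, 1],
  [0, -4, 0, 0, 1],
  [0, -4, 0, 0, 1],
  [0, -4, 0, 0, 1],
])

```text
t: 6.1
eef_pos: [0.5276, 0.0388, 0.2484]
tool_rot: [0.0, 0.982, 0.189, 0.001]
contact_force: [0.9, 0.5, -0.3]
gripper_width: 0.999
grasp_force: 0.0
```

Call:
carry_out([
  [0, -4, 0, 0, 1],
  [0, -4, 0, 0, 1],
  [0, -4, 0, 0, 1],
  [0, -4, 0, 0, 1],
  [0, -4, 0, 0, 1],
])

```text
t: 6.6
eef_pos: [0.4529, 0.2247, 0.2481]
tool_rot: [0.0, 0.982, 0.189, 0.0]
contact_force: [0.3, -0.2, -0.9]
gripper_width: 0.996
grasp_force: 0.0
```

```bash
python3 d.py .46 .25 .25 120
python3 - <<'E'
from h import *
t,s=[imaging.read_camera(n)[:,:,::-1] for n in("top","scene")]
cv2.imwrite("pics/top2.png",t);cv2.imwrite("pics/scene2.png",s)
cv2.imwrite("pics/c3.png",np.hstack([crop(t,228,152,80,70,5),crop(s,206,180,80,70,5)]))
E
```

```text
t 6.6 pos [0.4529 0.2247 0.2481] toolx 21.84 tilt [ 0.  0. -1.] F [ 0.3 -0.2 -0.9] w 0.996 gf 0.0 q [-0.33  0.22 -0.29  1.94  0.07  0.99 -1.84]
now [ 1.6  -2.08 -0.19] after turn [ 1.83  1.88 -0.19] yaw -98.16
```

View pics/c3.png

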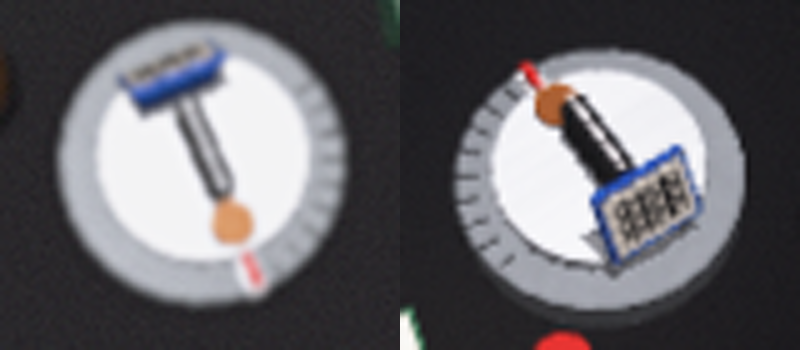

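Run:
```python
from m import *
for n in("top","scene"):
    for k,win in((0,None),(2,None)):
        im=cv2.imread(f"pics/{n}{k}.png");hsv=cv2.cvtColor(im,cv2.COLOR_BGR2HSV)
        red=cv2.bitwise_or(cv2.inRange(hsv,(0,110,90),(5,255,255)),cv2.inRange(hsv,(170,110,90),(180,255,255)))
        ys,xs=np.nonzero(red);c=np.array([.5725,-.0728])
        for zz in(.03,.034,.038):
            P=np.array([ray(n,x,y,zz)[:2] for x,y in zip(xs,ys)]);d=P-c;r=np.hypot(*d.T)
            s=(r>.06)&(r<.095);m=d[s].mean(0);print(n,k,zz,s.sum(),np.hypot(*m).round(4),np.degrees(np.arctan2(m[1],m[0])).round(1))
    # white mark from first picture
    im=cv2.imread(f"pics/{n}0.png");g=cv2.cvtColor(im,cv2.COLOR_BGR2GRAY).astype(np.float32)
    A=np.arange(-175,-140,.5);v=0
    for r in(.074,.077,.08,.082):
        uv=np.array([proj(n,[.5725+r*np.cos(np.radians(a)),-.0728+r*np.sin(np.radians(a)),.0305]) for a in A]).astype(np.float32)
        v=v+cv2.remap(g,uv[:,0],uv[:,1],cv2.INTER_LINEAR).ravel()
    w=np.clip(v-np.median(v)-30,0,None);print("mark",(A*w).sum()/w.sum())
```

```text
top 0 0.03 10 0.0758 -102.6
top 0 0.034 10 0.0756 -103.2
top 0 0.038 10 0.0753 -103.7
top 2 0.03 0 nan nan
top 2 0.034 0 nan nan
top 2 0.038 0 nan nan
mark -158.36194768987642
scene 0 0.03 14 0.0747 -107.1
scene 0 0.034 14 0.0741 -105.5
scene 0 0.038 14 0.0736 -104.0
scene 2 0.03 13 0.0801 -160.3
scene 2 0.034 13 0.078 -159.6
scene 2 0.038 13 0.0759 -158.8
mark -158.77801569299976<stdin>:9: RuntimeWarning: Mean of empty slice.
  ret = um.true_divide(
```

Run:
```python
from m import *
c=np.array([.5725,-.0728])
for n in("top","scene"):
  for k,(lo,hi) in((0,(-125,-85)),(2,(-180,-140))):
    im=cv2.imread(f"pics/{n}{k}.png").astype(np.float32);w=(im[...,2]-im[...,:2].max(2)).astype(np.float32);A=np.arange(lo,hi,.5)
    for z in(.034,.038):
        v=0
        for r in(.076,.079,.082):
            uv=np.array([proj(n,[c[0]+r*np.cos(np.radians(a)),c[1]+r*np.sin(np.radians(a)),z]) for a in A]).astype(np.float32)
            v=v+cv2.remap(w,uv[:,0],uv[:,1],cv2.INTER_LINEAR).ravel()
        v=np.clip(v-v.max()*.3,0,None);print(n,k,z,((A*v).sum()/v.sum()).round(1))
```

```text
top 0 0.034 -102.5
top 0 0.038 -103.0
top 2 0.034 -157.1
top 2 0.038 -157.4
scene 0 0.034 -105.9
scene 0 0.038 -104.4
scene 2 0.034 -159.8
scene 2 0.038 -159.1
```

Zero is confirmed: pointer about -158.2°, mark about -158.5°. The arm can't tilt, so the label's 25° slope has to come from letting the scanner pivot in a light grip near its tail. The head stays on the bench while I lift. Going to the tail grip now.

Call:
carry_out([
  [0, 0, 0, -8.2, 1],
  [0, 0, 0, -8.2, 1],
  [0, 0, 0, -8.2, 1],
  [0, 0, 0, -8.2, 1],
  [0, 0, 0, -8.2, 1],
  [0, 0, 0, -8.2, 1],
  [0, 0, 0, -8.2, 1],
  [0, 0, 0, -8.2, 1],
  [0, 0, 0, -8.2, 1],
  [0, 0, 0, -8.2, 1],
  [0, 0, 0, -8.2, 1],
  [0, 0, 0, -8.2, 1],
])

```text
t: 7.9
eef_pos: [0.454, 0.2227, 0.2479]
tool_rot: [0.0, 0.496, 0.868, -0.0]
contact_force: [0.3, 0.1, -0.4]
gripper_width: 1.001
grasp_force: 0.0
```

```bash
python3 d.py .453 .259 .023 120.2
```

```text
t 7.9 pos [0.454  0.2227 0.2479] toolx 120.55 tilt [ 0. -0. -1.] F [ 0.3  0.1 -0.4] w 1.001 gf 0.0 q [-0.12  0.25 -0.53  1.93  0.15  1.01 -0.18]
now [ 3.18  1.76 22.49] after turn [ 3.19  1.74 22.49] yaw 0.35
```

Call:
carry_out([
  [3.2, 1.75, 0, 0.3, 1],
  [0, 0, 4, 0, 1],
  [0, 0, 4, 0, 1],
  [0, 0, 4, 0, 1],
  [0, 0, 4, 0, 1],
  [0, 0, 3, 0, 1],
  [0, 0, 2, 0, 1],
  [0, 0, 1.2, 0, 1],
  [0, 0, 0.3, 0, 1],
  [0, 0, 0, 0, 1],
  [0, 0, 0, 0, -1],
  [0, 0, 0, 0, -1],
], force=20)

```text
t: 9.1
eef_pos: [0.4534, 0.2603, 0.0241]
tool_rot: [0.001, 0.5, 0.866, 0.001]
contact_force: [0.4, -0.1, -0.0]
gripper_width: 0.689
grasp_force: 0.0
```

Call:
carry_out([
  [0, 0, 0, 0, -1],
  [0, 0, 0, 0, -1],
  [0, 0, 0, 0, -1],
  [0, 0, 0, 0, -1],
])

```text
t: 9.5
eef_pos: [0.4529, 0.26, 0.0237]
tool_rot: [0.0, 0.5, 0.866, 0.0]
contact_force: [-0.1, -0.9, 6.1]
gripper_width: 0.392
grasp_force: 21.2
```

```bash
python3 d.py .453 .259 .023 120.2
```

```text
t 9.5 pos [0.4529 0.26   0.0237] toolx 119.96 tilt [ 0.001  0.    -1.   ] F [-0.1 -0.9  6.1] w 0.392 gf 21.2 q [-0.32  0.6  -0.4   2.05  0.42  0.57 -0.49]
now [-0.09 -0.05  0.07] after turn [-0.09 -0.05  0.07] yaw -0.24
```

Call:
carry_out([
  [0.1, 0, -0.6, 0, -1],
  [0.1, 0, -0.6, 0, -1],
  [0.15, 0, -0.6, 0, -1],
  [0.2, 0, -0.6, 0, -1],
  [0.2, 0, -0.6, 0, -1],
  [0.25, 0, -0.6, 0, -1],
  [0.3, 0, -0.6, 0, -1],
  [0.3, 0, -0.6, 0, -1],
  [0.35, 0, -0.6, 0, -1],
  [0.4, 0, -0.6, 0, -1],
  [0, 0, 0, 0, -1],
  [0, 0, 0, 0, -1],
], force=20)

```text
t: 10.7
eef_pos: [0.4409, 0.2803, 0.0831]
tool_rot: [0.0, 0.5, 0.866, 0.0]
contact_force: [-0.3, -0.4, -2.5]
gripper_width: 0.394
grasp_force: 20.3
```

```bash
python3 d.py
python3 - <<'E'
from h import *
t,s=[imaging.read_camera(n)[:,:,::-1] for n in("top","scene")]
cv2.imwrite("pics/c4.png",np.hstack([crop(t,90,190,100,90,4),crop(s,310,95,100,90,4)]))
E
```

```text
t 10.7 pos [0.4409 0.2803 0.0831] toolx 119.97 tilt [ 0. -0. -1.] F [-0.3 -0.4 -2.5] w 0.394 gf 20.3 q [-0.31  0.5  -0.47  2.03  0.35  0.69 -0.47]
```

View pics/c4.png

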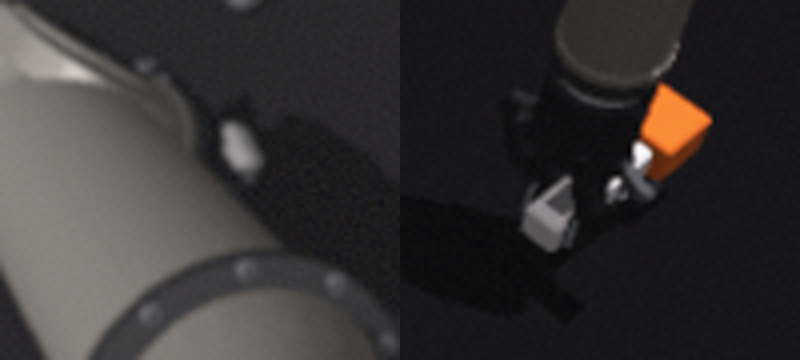

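```bash
cat > pose.py <<'E'
from d import *
def pts(P,tcp,yaw,th,gx=-.062,gz=.023):
    t,a=np.radians(th),np.radians(yaw);u=np.array([np.cos(a),np.sin(a),0]);l=np.array([-np.sin(a),np.cos(a),0])
    X=np.cos(t)*u-np.array([0,0,np.sin(t)]);Z=np.sin(t)*u+np.array([0,0,np.cos(t)])
    return [np.array(tcp)+(p[0]-gx)*X+p[1]*l+(p[2]-gz)*Z for p in P]
if __name__=="__main__":
    o,M,a=st()
    for th in range(0,36,5): print(th,[proj("scene",p).round(1).tolist() for p in pts([(.085,.03,.04),(.085,-.03,.04),(.085,-.03,0),(-.085,.017,.03),(-.085,-.017,.03),(-.085,-.017,0)],o["eef_pos"],a,th)])
E
python3 pose.py
```

```text
0 [[373.0, 113.3], [388.1, 124.1], [384.4, 132.2], [340.1, 146.5], [348.6, 153.2], [346.6, 158.9]]
5 [[372.2, 115.9], [387.1, 126.6], [382.8, 135.1], [340.4, 146.0], [348.9, 152.7], [346.3, 158.9]]
10 [[371.1, 118.6], [385.8, 129.3], [381.0, 138.1], [340.7, 145.5], [349.2, 152.1], [346.1, 158.8]]
15 [[369.9, 121.5], [384.4, 132.1], [379.1, 141.2], [341.0, 144.9], [349.5, 151.6], [345.9, 158.6]]
20 [[368.4, 124.4], [382.8, 134.9], [377.0, 144.3], [341.4, 144.3], [349.9, 151.0], [345.8, 158.4]]
25 [[366.8, 127.4], [381.1, 137.9], [374.9, 147.4], [341.8, 143.8], [350.3, 150.5], [345.7, 158.1]]
30 [[365.0, 130.5], [379.2, 141.0], [372.6, 150.5], [342.2, 143.2], [350.7, 149.9], [345.7, 157.7]]
35 [[363.1, 133.5], [377.1, 144.0], [370.2, 153.6], [342.6, 142.7], [351.2, 149.3], [345.8, 157.3]]
```

The scene crop shows the orange head corners at (375.3,116.5) and (387.8,125.5), which means a tilt of about 4°. So 20 N holds it rigidly. I'll lower it and loosen the grip a little by commanding an opening near the handle's width, so that it can pivot.

Call:
carry_out([
  [-0.3, 0, 1, 0, -1],
  [-0.3, 0, 1, 0, -1],
  [-0.3, 0, 1, 0, -1],
  [-0.3, 0, 1, 0, -1],
  [0, 0, 0, 0, -0.3],
  [0, 0, 0, 0, -0.3],
  [0, 0, 0, 0, -0.3],
], force=20)

```text
t: 11.5
eef_pos: [0.447, 0.2703, 0.0433]
tool_rot: [0.0, 0.5, 0.866, 0.0]
contact_force: [0.1, -0.7, -3.1]
gripper_width: 0.394
grasp_force: 20.4
```

Call:
carry_out([
  [0, 0, 0, 0, -0.24],
  [0, 0, 0, 0, -0.24],
])

```text
t: 11.7
eef_pos: [0.4471, 0.2702, 0.0434]
tool_rot: [0.0, 0.5, 0.866, 0.0]
contact_force: [-0.1, 0.7, -1.5]
gripper_width: 0.397
grasp_force: 20.4
```

Call:
carry_out([
  [0, 0, 0, 0, -0.22],
  [0, 0, 0, 0, -0.22],
])

```text
t: 11.9
eef_pos: [0.447, 0.27, 0.0432]
tool_rot: [0.0, 0.5, 0.866, 0.0]
contact_force: [-0.9, -0.4, -3.3]
gripper_width: 0.391
grasp_force: 20.4
```

Call:
carry_out([
  [0, 0, 0, 0, -0.21],
])

```text
t: 12.0
eef_pos: [0.4469, 0.2699, 0.0431]
tool_rot: [0.0, 0.5, 0.866, 0.0]
contact_force: [0.2, 0.2, -3.1]
gripper_width: 0.397
grasp_force: 12.5
```

Call:
carry_out([
  [0, 0, 0, 0, -0.2],
])

```text
t: 12.1
eef_pos: [0.447, 0.2701, 0.0432]
tool_rot: [0.0, 0.5, 0.866, 0.0]
contact_force: [-0.5, -0.9, -0.8]
gripper_width: 0.402
grasp_force: 0.2
```

```bash
python3 d.py; python3 -c "
from h import *
cv2.imwrite('pics/s5.png',imaging.read_camera('scene')[:,:,::-1])
from d import *
im=cv2.imread('pics/s5.png');m=cv2.inRange(cv2.cvtColor(im,cv2.COLOR_BGR2HSV),(5,150,60),(20,255,255));k=max(cv2.findContours(m,0,1)[0],key=cv2.contourArea)
print(cv2.approxPolyDP(k,2,True)[:,0].tolist())"; python3 pose.py
```

```text
t 12.1 pos [0.447  0.2701 0.0432] toolx 119.96 tilt [ 0.  0. -1.] F [-0.5 -0.9 -0.8] w 0.402 gf 0.2 q [-0.32  0.56 -0.43  2.04  0.39  0.61 -0.49]
[[367, 130], [362, 143], [366, 150], [370, 151], [377, 145], [379, 138]]
0 [[367.7, 123.5], [382.3, 134.1], [378.9, 141.8], [335.4, 156.3], [343.6, 162.9], [341.8, 168.3]]
5 [[366.9, 125.9], [381.4, 136.5], [377.4, 144.6], [335.6, 155.8], [343.9, 162.4], [341.5, 168.2]]
10 [[365.9, 128.5], [380.2, 139.0], [375.7, 147.4], [335.9, 155.3], [344.2, 161.9], [341.3, 168.1]]
15 [[364.8, 131.1], [378.9, 141.6], [373.8, 150.3], [336.3, 154.7], [344.5, 161.3], [341.1, 168.0]]
20 [[363.4, 133.9], [377.4, 144.4], [371.8, 153.3], [336.6, 154.2], [344.9, 160.8], [340.9, 167.8]]
25 [[361.8, 136.8], [375.7, 147.2], [369.7, 156.3], [337.0, 153.7], [345.3, 160.3], [340.9, 167.5]]
30 [[360.2, 139.7], [373.9, 150.1], [367.5, 159.3], [337.4, 153.1], [345.7, 159.7], [340.9, 167.2]]
35 [[358.3, 142.7], [371.9, 153.1], [365.2, 162.3], [337.8, 152.6], [346.1, 159.2], [340.9, 166.8]]
```

The light grip works: about 12 N at -0.21 and about 0 at -0.20. The nose is now on the bench at about 8° tilt. I'll lift with a light grip so that it keeps pivoting.

Call:
carry_out([
  [0, 0, 0, 0, -0.205],
  [0.15, 0, -0.4, 0, -0.205],
  [0.15, 0, -0.4, 0, -0.205],
  [0.15, 0, -0.4, 0, -0.205],
  [0.15, 0, -0.4, 0, -0.205],
  [0.2, 0, -0.4, 0, -0.205],
  [0, 0, 0, 0, -0.205],
], force=20)

```text
t: 12.85
eef_pos: [0.4431, 0.2775, 0.0637]
tool_rot: [0.0, 0.5, 0.866, 0.001]
contact_force: [-0.2, -0.1, 0.6]
gripper_width: 0.4
grasp_force: 0.0
```

```bash
cat > look.py <<'E'
import sys
from d import *
im=imaging.read_camera('scene')[:,:,::-1];cv2.imwrite(f'pics/{sys.argv[1]}.png',im)
m=cv2.inRange(cv2.cvtColor(np.ascontiguousarray(im),cv2.COLOR_BGR2HSV),(5,150,60),(20,255,255));k=max(cv2.findContours(m,0,1)[0],key=cv2.contourArea)
print(cv2.approxPolyDP(k,2,True)[:,0].tolist())
E
python3 d.py; python3 look.py s6; python3 pose.py
```

```text
t 12.85 pos [0.4431 0.2775 0.0637] toolx 119.98 tilt [ 0.001  0.001 -1.   ] F [-0.2 -0.1  0.6] w 0.4 gf 0.0 q [-0.32  0.53 -0.45  2.04  0.37  0.65 -0.49]
[[369, 130], [366, 141], [373, 147], [367, 153], [379, 140], [379, 137]]
0 [[370.9, 118.1], [385.7, 128.7], [382.2, 136.7], [338.3, 151.0], [346.6, 157.7], [344.7, 163.2]]
5 [[370.1, 120.6], [384.7, 131.2], [380.6, 139.5], [338.6, 150.5], [346.9, 157.2], [344.5, 163.2]]
10 [[369.0, 123.2], [383.5, 133.8], [378.8, 142.4], [338.9, 150.0], [347.2, 156.6], [344.2, 163.1]]
15 [[367.8, 126.0], [382.2, 136.5], [377.0, 145.4], [339.2, 149.4], [347.6, 156.1], [344.1, 162.9]]
20 [[366.4, 128.8], [380.6, 139.3], [374.9, 148.4], [339.6, 148.9], [348.0, 155.6], [343.9, 162.7]]
25 [[364.8, 131.7], [378.9, 142.2], [372.8, 151.5], [339.9, 148.4], [348.4, 155.0], [343.9, 162.4]]
30 [[363.1, 134.7], [377.0, 145.2], [370.6, 154.6], [340.3, 147.8], [348.8, 154.4], [343.8, 162.1]]
35 [[361.2, 137.8], [375.0, 148.2], [368.2, 157.6], [340.8, 147.2], [349.2, 153.9], [343.9, 161.7]]
```

```bash
python3 -c "
from h import *
cv2.imwrite('pics/c6.png',crop(cv2.imread('pics/s6.png'),310,95,100,90,6))"
```

```text
(no output)
```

View pics/c6.png

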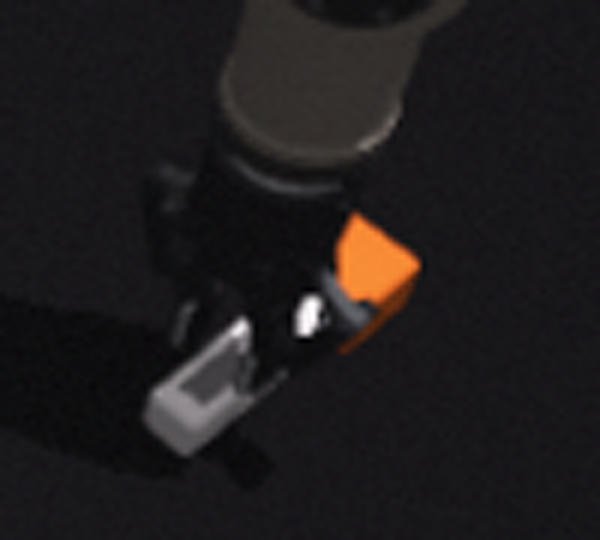

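The scanner has slipped out and lies flat on the bench: head corners at (369,130) and (380,139), tail at about (335,163). Next I'll regrip higher on the tail, with a smaller contact patch, so that it pivots under a real grip force.

Call:
carry_out([
  [0, 0, 0, 0, 0.3],
  [0, 0, 0, 0, 0.5],
  [0, 0, -4, 0, 1],
  [0, 0, -5, 0, 1],
  [0, 0, -5, 0, 1],
  [-5, 0, -2, 0, 1],
  [-5, 0, 0, 0, 1],
  [-5, 0, 0, 0, 1],
  [-5, 0, 0, 0, 1],
  [0, 0, 0, 0, 1],
])

```text
t: 13.9
eef_pos: [0.544, 0.0981, 0.221]
tool_rot: [0.001, 0.505, 0.863, -0.001]
contact_force: [-0.1, 0.6, 1.0]
gripper_width: 1.001
grasp_force: 0.0
```

```bash
python3 d.py
python3 - <<'E'
from h import *
t,s=[imaging.read_camera(n)[:,:,::-1] for n in("top","scene")]
cv2.imwrite("pics/top7.png",t);cv2.imwrite("pics/scene7.png",s)
for n,im in(("top",t),("scene",s)):
    hsv=cv2.cvtColor(np.ascontiguousarray(im),cv2.COLOR_BGR2HSV)
    m=cv2.inRange(hsv,(5,150,150),(20,255,255))
    k=max(cv2.findContours(m,0,1)[0],key=cv2.contourArea)
    b=cv2.boxPoints(cv2.minAreaRect(k));print(n,b.round(1).tolist(),[ray(n,*p,.04)[:2].round(4).tolist() for p in b],ray(n,*b.mean(0),.04)[:2].round(4))
    w=cv2.inRange(hsv,(0,0,135),(180,60,255));w=cv2.morphologyEx(w,cv2.MORPH_CLOSE,np.ones((5,5)))
    best=[k2 for k2 in cv2.findContours(w,0,1)[0] if cv2.contourArea(k2)>80]
    c=b.mean(0)
    for k2 in best:
        r=cv2.minAreaRect(k2)
        if np.hypot(*(np.array(r[0])-c))<60:
            bb=cv2.boxPoints(r);print("handle",[ray(n,*p,.03)[:2].round(4).tolist() for p in bb],ray(n,*r[0],.03)[:2].round(4))
E
```

```text
t 13.9 pos [0.544  0.0981 0.221 ] toolx 119.27 tilt [ 0.001 -0.004 -1.   ] F [-0.1  0.6  1. ] w 1.001 gf 0.0 q [ 0.07  0.34 -0.45  1.86  0.18  0.98  0.05]
top [[102.9000015258789, 244.5], [120.0999984741211, 234.6999969482422], [130.60000610351562, 253.0], [113.30000305175781, 262.79998779296875]] [[0.4004, 0.4122], [0.4279, 0.3629], [0.3744, 0.3309], [0.3472, 0.3799]] [0.3874 0.3715]
handle [[0.4155, 0.3597], [0.475, 0.2564], [0.443, 0.2372], [0.384, 0.3402]] [0.4292 0.2985]
scene [[355.8999938964844, 137.39999389648438], [364.3999938964844, 126.4000015258789], [379.6000061035156, 138.1999969482422], [371.1000061035156, 149.1999969482422]] [[0.3796, 0.3349], [0.3421, 0.3782], [0.3996, 0.4091], [0.4354, 0.3661]] [0.3896 0.372 ]
handle [[0.4449, 0.2421], [0.3831, 0.3484], [0.4182, 0.3581], [0.4781, 0.2528]] [0.4317 0.2995]
```

```bash
python3 d.py .451 .2636 .036 120
```

```text
t 14.0 pos [0.5412 0.1051 0.2211] toolx 119.75 tilt [-0.001 -0.    -1.   ] F [-0.9  0.7  0.9] w 0.997 gf 0.0 q [ 0.07  0.34 -0.46  1.86  0.18  0.98  0.05]
now [18.24  0.05 18.52] after turn [18.24  0.11 18.51] yaw -0.25
```

Call:
carry_out([
  [4.5, 0, 0, 0, 1],
  [4.5, 0, 0, 0, 1],
  [4.5, 0, 3, 0, 1],
  [4.7, 0.1, 3, 0, 1],
  [0, 0, 4, 0, 1],
  [0, 0, 4, 0, 1],
  [0, 0, 3, 0, 1],
  [0, 0, 1.2, 0, 1],
  [0, 0, 0.3, 0, 1],
  [0, 0, 0, 0, -1],
  [0, 0, 0, 0, -1],
  [0, 0, 0, 0, -1],
], force=20)

```text
t: 15.2
eef_pos: [0.4559, 0.2582, 0.0433]
tool_rot: [0.001, 0.5, 0.866, 0.001]
contact_force: [-0.3, -0.8, -0.0]
gripper_width: 0.512
grasp_force: 0.0
```

Call:
carry_out([
  [0, 0, 0, 0, -1],
  [0, 0, 0, 0, -1],
  [0, 0, 0, 0, -1],
])

```text
t: 15.5
eef_pos: [0.4557, 0.2579, 0.0431]
tool_rot: [0.001, 0.5, 0.866, 0.001]
contact_force: [-1.5, -0.9, 6.4]
gripper_width: 0.39
grasp_force: 20.6
```

Call:
carry_out([
  [0.1, 0, -0.5, 0, -1],
  [0.1, 0, -0.5, 0, -1],
  [0.1, 0, -0.5, 0, -1],
  [0.1, 0, -0.5, 0, -1],
  [0, 0, 0, 0, -1],
  [0, 0, 0, 0, -1],
])

```text
t: 16.1
eef_pos: [0.4531, 0.2611, 0.0621]
tool_rot: [0.0, 0.5, 0.866, 0.0]
contact_force: [0.2, 0.4, -1.9]
gripper_width: 0.388
grasp_force: 20.1
```

```bash
sed -i 's/gx=-.062,gz=.023/gx=-.068,gz=.036/; s/range(0,36,5)/range(0,36,3)/; s/,(-.085,.017,.03),(-.085,-.017,.03),(-.085,-.017,0)//' pose.py; python3 d.py; python3 look.py s8; python3 pose.py
```

```text
t 16.1 pos [0.4531 0.2611 0.0621] toolx 119.96 tilt [ 0.  0. -1.] F [ 0.2  0.4 -1.9] w 0.388 gf 20.1 q [-0.29  0.53 -0.45  2.03  0.37  0.65 -0.45]
[[366, 128], [362, 140], [367, 144], [369, 151], [377, 145], [380, 137]]
0 [[367.4, 123.2], [382.0, 133.9], [378.6, 141.7]]
3 [[366.8, 124.8], [381.3, 135.5], [377.5, 143.5]]
6 [[366.1, 126.5], [380.6, 137.2], [376.4, 145.3]]
9 [[365.3, 128.2], [379.7, 138.8], [375.2, 147.2]]
12 [[364.5, 130.0], [378.8, 140.5], [374.0, 149.1]]
15 [[363.6, 131.7], [377.8, 142.3], [372.7, 151.0]]
18 [[362.7, 133.5], [376.8, 144.1], [371.4, 152.9]]
21 [[361.7, 135.4], [375.7, 145.9], [370.1, 154.9]]
24 [[360.6, 137.2], [374.5, 147.7], [368.7, 156.8]]
27 [[359.5, 139.1], [373.3, 149.6], [367.2, 158.7]]
30 [[358.3, 140.9], [372.1, 151.4], [365.7, 160.7]]
33 [[357.1, 142.8], [370.8, 153.3], [364.2, 162.6]]
```

It appears to pivot, at about 7° with the nose near the bench. I'll continue lifting.

Call:
carry_out([
  [0.2, 0, -0.4, 0, -1],
  [0.2, 0, -0.4, 0, -1],
  [0.2, 0, -0.4, 0, -1],
  [0.2, 0, -0.4, 0, -1],
  [0.25, 0, -0.4, 0, -1],
  [0, 0, 0, 0, -1],
])

```text
t: 16.75
eef_pos: [0.4478, 0.2709, 0.0826]
tool_rot: [0.0, 0.5, 0.866, 0.001]
contact_force: [-0.1, -1.4, -2.6]
gripper_width: 0.388
grasp_force: 20.1
```

```bash
sed -i 's/gx=-.068,gz=.036/gx=-.073,gz=.043/' pose.py; python3 d.py; python3 look.py s9; python3 pose.py
```

```text
t 16.75 pos [0.4478 0.2709 0.0826] toolx 120.0 tilt [ 0.001  0.001 -1.   ] F [-0.1 -1.4 -2.6] w 0.388 gf 20.1 q [-0.29  0.5  -0.47  2.02  0.35  0.69 -0.45]
[[368, 127], [366, 138], [373, 143], [368, 149], [370, 150], [382, 137]]
0 [[371.6, 118.0], [386.4, 128.6], [382.9, 136.5]]
3 [[370.9, 119.7], [385.6, 130.4], [381.7, 138.5]]
6 [[370.1, 121.5], [384.7, 132.1], [380.4, 140.5]]
9 [[369.2, 123.4], [383.7, 134.0], [379.1, 142.5]]
12 [[368.3, 125.3], [382.7, 135.8], [377.8, 144.5]]
15 [[367.3, 127.2], [381.6, 137.7], [376.4, 146.6]]
18 [[366.2, 129.1], [380.4, 139.6], [375.0, 148.6]]
21 [[365.1, 131.0], [379.2, 141.5], [373.5, 150.7]]
24 [[363.9, 133.0], [378.0, 143.5], [372.0, 152.7]]
27 [[362.7, 135.0], [376.7, 145.5], [370.4, 154.7]]
30 [[361.4, 136.9], [375.3, 147.4], [368.9, 156.8]]
33 [[360.1, 138.9], [373.9, 149.4], [367.3, 158.8]]
```

It pivots: 14.5° measured against 14.7° expected. I'll continue to about 26°, then tighten.

Call:
carry_out([
  [0.25, 0, -0.42, 0, -1],
  [0.25, 0, -0.42, 0, -1],
  [0.3, 0, -0.42, 0, -1],
  [0.3, 0, -0.42, 0, -1],
  [0.3, 0, -0.42, 0, -1],
  [0.3, 0, -0.42, 0, -1],
  [0, 0, 0, 0, -1],
])

```text
t: 17.5
eef_pos: [0.4392, 0.2858, 0.1079]
tool_rot: [0.0, 0.5, 0.866, 0.001]
contact_force: [0.1, 0.2, -2.9]
gripper_width: 0.388
grasp_force: 20.1
```

Call:
carry_out([
  [0, 0, 0, 0, -1],
  [0, 0, 0, 0, -1],
  [0, 0, 0, 0, -1],
  [0, 0, 0, 0, -1],
], force=110)

```text
t: 17.9
eef_pos: [0.4393, 0.2848, 0.107]
tool_rot: [-0.0, 0.5, 0.866, -0.0]
contact_force: [-0.2, 0.2, -1.8]
gripper_width: 0.337
grasp_force: 108.9
```

```bash
python3 d.py; python3 look.py s10; python3 pose.py|tail -7
```

```text
t 17.9 pos [0.4393 0.2848 0.107 ] toolx 119.94 tilt [-0. -0. -1.] F [-0.2  0.2 -1.8] w 0.337 gf 108.9 q [-0.3   0.47 -0.49  2.01  0.32  0.74 -0.46]
[[374, 128], [372, 131], [378, 136], [369, 144], [370, 148], [378, 144], [383, 137]]
15 [[372.3, 119.6], [386.9, 130.1], [381.5, 139.3]]
18 [[371.2, 121.6], [385.7, 132.1], [380.1, 141.4]]
21 [[370.0, 123.6], [384.5, 134.1], [378.6, 143.5]]
24 [[368.8, 125.6], [383.2, 136.1], [377.0, 145.6]]
27 [[367.6, 127.6], [381.8, 138.1], [375.4, 147.7]]
30 [[366.3, 129.6], [380.4, 140.1], [373.8, 149.7]]
33 [[364.9, 131.7], [379.0, 142.2], [372.2, 151.8]]
```

Call:
carry_out([
  [0, 0, -1, 0, -1],
  [0, 0, -2, 0, -1],
  [0, 0, -3, 0, -1],
  [0, 0, -3, 0, -1],
  [0, 0, -3, 0, -1],
  [0, 0, -2, 0, -1],
  [0, 0, 0, 0, -1],
])

```text
t: 18.65
eef_pos: [0.4405, 0.2861, 0.2505]
tool_rot: [0.001, 0.5, 0.866, 0.003]
contact_force: [0.1, -0.5, -2.2]
gripper_width: 0.332
grasp_force: 110.8
```

```bash
python3 d.py .8 .02 .25 201.7; python3 look.py s11; python3 pose.py|tail -7; python3 -c "
from h import *
t=imaging.read_camera('top')[:,:,::-1]
cv2.imwrite('pics/c11.png',np.hstack([crop(cv2.imread('pics/s11.png'),310,75,100,100,4),crop(t,90,190,100,100,4)]))"
```

```text
t 18.65 pos [0.4405 0.2861 0.2505] toolx 119.96 tilt [ 0.005  0.003 -1.   ] F [ 0.1 -0.5 -2.2] w 0.332 gf 110.8 q [-0.23  0.28 -0.56  1.88  0.17  1.02 -0.33]
now [-41.01  17.86   0.16] after turn [-23.57 -38.02   0.05] yaw -81.74
[[397, 106], [393, 103], [386, 106], [381, 118], [390, 117]]
15 [[384.9, 87.7], [401.4, 98.8], [395.1, 109.8]]
18 [[383.6, 90.1], [400.0, 101.2], [393.4, 112.3]]
21 [[382.3, 92.5], [398.6, 103.5], [391.6, 114.7]]
24 [[380.9, 94.9], [397.0, 105.9], [389.9, 117.1]]
27 [[379.4, 97.3], [395.5, 108.3], [388.1, 119.5]]
30 [[377.9, 99.6], [393.9, 110.7], [386.3, 121.9]]
33 [[376.4, 102.0], [392.2, 113.1], [384.4, 124.3]]
```

View pics/c11.png

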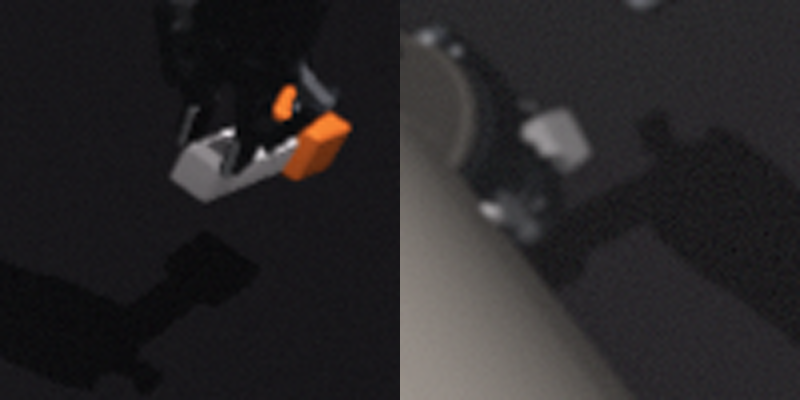

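The crop shows the scanner held firmly nose-down: tail bottom corners at about (352.5,120) and (361.3,125.5), head corners at (397.5,106.5) and (384.5,120). I'll fit its pose in the hand.

Run:
```python
from pose import *
from scipy.optimize import least_squares
o,M,a=st();print(o["eef_pos"].round(4) if hasattr(o["eef_pos"],"round") else o["eef_pos"])
P=[(.085,-.03,.04),(.03,-.03,0),(-.085,-.017,0),(-.085,.017,0)];O=np.array([(397.5,106.5),(384.5,120),(361.3,125.5),(352.5,120)])
f=lambda v:(np.array([proj("scene",p) for p in pts(P,o["eef_pos"],a,v[0],v[1],v[2])])-O).ravel()
s=least_squares(f,[25,-.073,.043]);print(s.x.round(4),s.fun.round(1))
```

```text
[0.439  0.2846 0.247 ]
[24.9573 -0.096   0.0455] [ 1.4 -0.1 -0.8  0.8  0.1  0.5 -0.4 -0.9]
```

Call:
carry_out([
  [-1.5, 0.7, -1.2, 0, -1],
  [-3.1, 1.5, -1.2, 0, -1],
  [-3.7, 1.75, 0, 0, -1],
  [-3.7, 1.75, 0, 0, -1],
  [-3.7, 1.75, 0, 0, -1],
  [-3.7, 1.75, 0, 0, -1],
  [-3.7, 1.75, 0, 0, -1],
  [-3.7, 1.75, 0, 0, -1],
  [-3.7, 1.75, 0, 0, -1],
  [-3.7, 1.75, 0, 0, -1],
  [-3.7, 1.75, 0, 0, -1],
  [-3.5, 1.7, 0, 0, -1],
])

```text
t: 19.95
eef_pos: [0.8167, 0.0228, 0.2678]
tool_rot: [-0.001, 0.5, 0.866, -0.001]
contact_force: [0.3, 0.7, -1.7]
gripper_width: 0.332
grasp_force: 109.6
```

Call:
carry_out([
  [0, 0, 0, -4, -1],
  [0, 0, 0, -7, -1],
  [0, 0, 0, -7.5, -1],
  [0, 0, 0, -7.5, -1],
  [0, 0, 0, -7.5, -1],
  [0, 0, 0, -7.5, -1],
  [0, 0, 0, -7.5, -1],
  [0, 0, 0, -7.5, -1],
  [0, 0, 0, -7.5, -1],
  [0, 0, 0, -7.5, -1],
  [0, 0, 0, -7, -1],
  [0, 0, 0, -3.7, -1],
])

```text
t: 21.15
eef_pos: [0.8156, 0.0243, 0.2678]
tool_rot: [-0.002, -0.19, 0.982, 0.0]
contact_force: [0.0, -0.1, -2.5]
gripper_width: 0.335
grasp_force: 110.2
```

```bash
python3 d.py .818 .0244 .199 201.6
```

```text
t 21.15 pos [0.8156 0.0243 0.2678] toolx -158.07 tilt [-0.004 -0.    -1.   ] F [ 0.  -0.1 -2.5] w 0.335 gf 110.2 q [ 0.21  0.79 -0.64  1.07  0.45  1.41  1.6 ]
now [-0.25 -0.09  6.88] after turn [-0.23 -0.08  6.88] yaw 0.33
```

Everything is tracking well. I'll back off 2 cm, lower, and look before closing in.

Call:
carry_out([
  [-1, 0, 1, 0.3, -1],
  [-1, 0, 1.5, 0, -1],
  [0, 0, 1.5, 0, -1],
  [0, 0, 1.5, 0, -1],
  [0, 0, 1.0, 0, -1],
  [0, 0, 0.4, 0, -1],
  [0, 0, 0, 0, -1],
  [0, 0, 0, 0, -1],
])

```text
t: 21.95
eef_pos: [0.8352, 0.0316, 0.2031]
tool_rot: [0.001, -0.185, 0.983, -0.0]
contact_force: [1.7, -0.5, -1.3]
gripper_width: 0.332
grasp_force: 110.3
```

```bash
python3 d.py .818 .0244 .199 201.6
python3 - <<'E'
from pose import *
t,s=[imaging.read_camera(n)[:,:,::-1] for n in("top","scene")]
cv2.imwrite("pics/top12.png",t);cv2.imwrite("pics/scene12.png",s)
cv2.imwrite("pics/c12.png",np.hstack([crop(t,220,90,80,100,5),crop(s,230,195,80,100,5)]))
o,M,a=st()
P=[(.085,.03,.04),(.085,-.03,.04),(.085,.03,0),(.085,-.03,0),(.03,.03,.04),(.03,-.03,.04),(.03,.03,0),(.03,-.03,0),(-.085,.017,0),(-.085,-.017,0),(-.085,.017,.03),(-.085,-.017,.03)]
for th in(20,25,30):
  Q=pts(P,o["eef_pos"],a,th,-.082,.042)
  for n,c,off in(("top",(220,90),0),("scene",(230,195),400)): print(th,n,[((proj(n,q)-c)*5+[off,0]).round().astype(int).tolist() for q in Q])
E
```

```text
t 21.95 pos [0.8352 0.0316 0.2031] toolx -158.67 tilt [ 0.001  0.    -1.   ] F [ 1.7 -0.5 -1.3] w 0.332 gf 110.3 q [ 0.19  0.87 -0.62  1.08  0.47  1.33  1.57]
now [ 1.86 -0.04  0.41] after turn [ 1.86 -0.03  0.41] yaw -0.27
20 top [[205, 202], [104, 243], [195, 202], [97, 241], [169, 106], [67, 147], [160, 110], [61, 149], [63, -82], [6, -60], [67, -90], [8, -67]]
20 scene [[558, 210], [656, 149], [573, 259], [668, 200], [619, 277], [719, 213], [632, 327], [730, 263], [796, 471], [855, 430], [789, 434], [849, 393]]
25 top [[201, 201], [101, 241], [189, 195], [92, 233], [167, 106], [65, 146], [155, 103], [58, 142], [61, -88], [3, -66], [66, -92], [7, -69]]
25 scene [[565, 229], [661, 169], [582, 282], [676, 222], [623, 290], [723, 226], [640, 343], [737, 280], [801, 476], [860, 435], [790, 435], [851, 394]]
30 top [[196, 197], [97, 237], [182, 186], [87, 224], [163, 104], [63, 144], [150, 96], [53, 134], [58, -95], [1, -73], [66, -94], [7, -71]]
30 scene [[572, 250], [668, 189], [593, 305], [686, 245], [628, 304], [727, 240], [648, 361], [745, 297], [805, 481], [865, 439], [792, 436], [852, 395]]
```

View pics/c12.png

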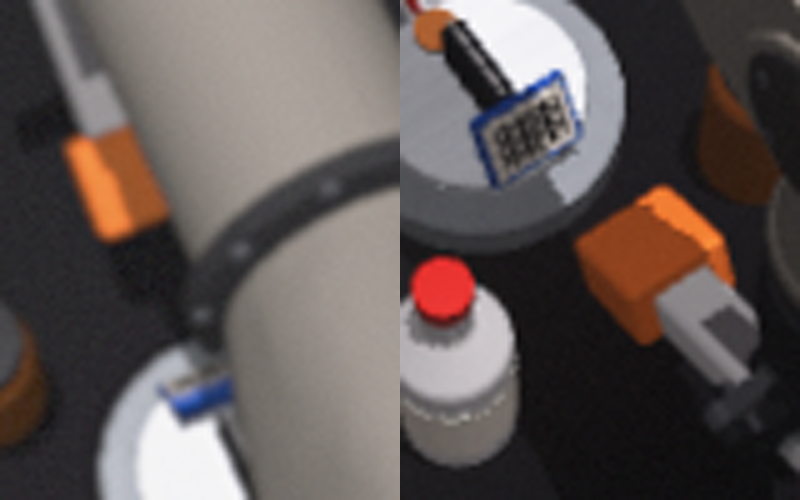

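The crop shows the head at scene crop corners (578,243), (658,187) and (645,343), and top crop corners (65,147) and (103,243). Label, bottle and jar are all clear of it. I'll refine the in-hand pose from both cameras and compute the aim.

```bash
cat > aim.py <<'E'
from pose import *
from scipy.optimize import least_squares
o,M,a=st()
D=[("scene",(.085,.03,.04),(578,243)),("scene",(.085,-.03,.04),(658,187)),("scene",(.03,.03,0),(645,343)),("top",(.03,-.03,.04),(65,147)),("top",(.085,-.03,.04),(103,243))]
px=lambda n,p:np.array(p)/5+((220,90) if n=="top" else (150,195))
def f(v):
    r=[(proj(n,pts([p],o["eef_pos"],a+v[3],v[0],v[1],v[2])[0])-px(n,q)) for n,p,q in D]
    return np.append(np.ravel(r),[(v[1]+.081)/.005,(v[2]-.042)/.004,v[3]/2,(v[0]-25)/4])
s=least_squares(f,[25,-.082,.042,0]);v=s.x;print(v.round(4),s.fun.round(1))
for vv in(v,[25,-.082,.042,0]):
    L,X=pts([(.085,0,.02),(1.085,0,.02)],o["eef_pos"],a+vv[3],*vv[:3]);X=X-L
    al=np.radians(21.6);u=np.array([np.cos(al),np.sin(al),0]);lab=np.array([.5725,-.0728,.077])+.054*u
    n=np.cos(np.radians(25))*u+np.array([0,0,np.sin(np.radians(25))])
    k=((lab-L)@n)/(X@n);h=L+k*X-lab
    print("lens",L.round(4),"dist",((L-lab)@n).round(4),"ray",k.round(4),"hit lateral",(h@np.array([-u[1],u[0],0])).round(4),"hit z",h[2].round(4),"angle",np.degrees(np.arccos(-X@n)).round(1))
E
python3 aim.py
```

```text
[28.319  -0.0836  0.0419 -0.0306] [-2.  -0.4  1.2 -1.2 -0.3  2.  -0.1  0.2 -0.7 -0.4 -0.5 -0.  -0.   0.8]
lens [ 0.7067 -0.0185  0.1042] dist 0.0938 ray 0.094 hit lateral 0.0015 hit z -0.0174 angle 3.3
lens [ 0.703 -0.02   0.113] dist 0.0938 ray 0.0938 hit lateral 0.0015 hit z -0.0037 angle 0.2
```

Call:
carry_out([
  [0.4, 0, -0.2, 0, -1],
  [0.6, 0, -0.2, 0, -1],
  [0.4, 0, 0, 0, -1],
  [0.1, 0, 0, 0, -1],
  [0, 0, 0, 0, -1],
  [0, 0, 0, 0, -1],
  [0, 0, 0, 0, -1],
  [0, 0, 0, 0, -1],
  [0, 0, 0, 0, -1],
  [0, 0, 0, 0, -1],
  [0, 0, 0, 0, -1],
  [0, 0, 0, 0, -1],
])

```text
t: 23.25
eef_pos: [0.8209, 0.0263, 0.2061]
tool_rot: [-0.0, -0.185, 0.983, 0.0]
contact_force: [1.1, -0.8, -1.9]
gripper_width: 0.335
grasp_force: 110.2
```

Call:
carry_out([
  [0, 0, 0, 0, -1],
  [0, 0, 0, 0, -1],
  [0, 0, 0, 0, -1],
  [0, 0, 0, 0, -1],
  [0, 0, 0, 0, -1],
  [0, 0, 0, 0, -1],
  [0, 0, 0, 0, -1],
  [0, 0, 0, 0, -1],
])

```text
t: 24.05
eef_pos: [0.8209, 0.0262, 0.2062]
tool_rot: [0.0, -0.185, 0.983, -0.0]
contact_force: [0.5, 0.1, -1.8]
gripper_width: 0.335
grasp_force: 110.2
```

```bash
python3 d.py .557 -.386 .25 179
python3 - <<'E'
from h import *
s=imaging.read_camera("scene")[:,:,::-1]
cv2.imwrite("pics/scene13.png",s);cv2.imwrite("pics/c13.png",crop(s,225,185,85,75,8))
E
```

```text
t 24.05 pos [0.8209 0.0262 0.2062] toolx -158.64 tilt [ 0.  0. -1.] F [ 0.5  0.1 -1.8] w 0.335 gf 110.2 q [ 0.21  0.84 -0.63  1.12  0.47  1.31  1.57]
now [ 39.59 -28.78  -4.38] after turn [ 25.67 -41.68  -4.38] yaw 22.36
```

View pics/c13.png

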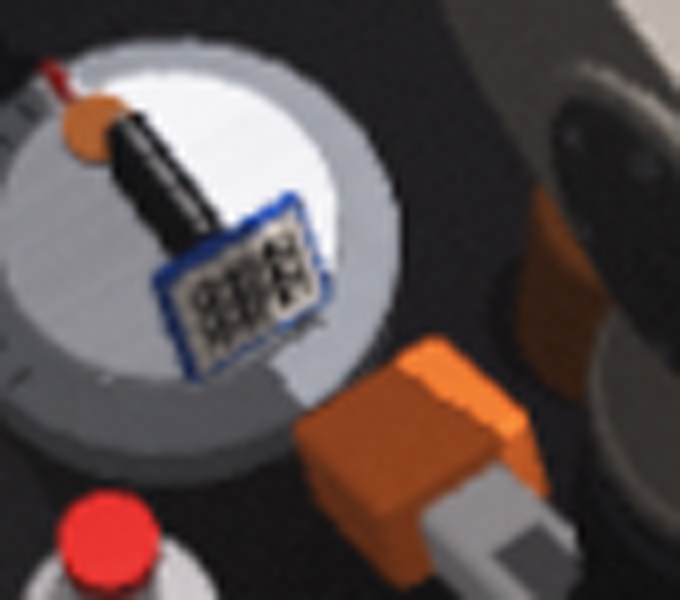

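The close crop shows the head at (297,432), (432,338), (527,420) and (402,588), facing the label with a clear gap. I'll refit the aim with these sharper corners. This uses up the tenth view, so from here I measure by code.

```bash
sed -i 's/^D=.*/D=[("scene",(.085,.03,.04),(297,432)),("scene",(.085,-.03,.04),(432,338)),("scene",(.03,-.03,.04),(527,420)),("scene",(.03,.03,.04),(385,515)),("scene",(.03,.03,0),(402,588)),("scene",(.03,-.03,0),(547,492))]/; s/^px=.*/px=lambda n,p:np.array(p)\/8+(225,185)/' aim.py; python3 aim.py
# check: label centre itself vs picture -> systematic offset
python3 - <<'E'
from h import *
u=np.array([np.cos(np.radians(21.6)),np.sin(np.radians(21.6)),0])
print("label px pred",proj("scene",np.array([.5725,-.0728,.077])+.054*u),"seen",np.array([(163+300+331+197)/4,(290+193+285+380)/4])/8+(225,185))
E
```

```text
[27.262  -0.0816  0.0433  0.0449] [-1.8 -1.   0.6 -1.2  0.6 -0.8 -1.5 -0.   0.1  1.9  1.3  1.3 -0.1  0.3
  0.   0.6]
lens [ 0.6929 -0.024   0.1092] dist 0.0824 ray 0.0825 hit lateral 0.0013 hit z -0.0056 angle 2.3
lens [ 0.6886 -0.0255  0.1156] dist 0.081 ray 0.081 hit lateral 0.0015 hit z 0.0044 angle 0.2
label px pred [255.44359525 221.18623711] seen [255.96875 220.875  ]
```

The aim is good: 82 mm away, within 6 mm of centre, within 3° of square, and held still for about 1.5 s. Now straight up, then over to the mat.

Call:
carry_out([
  [0, 0, 0, 0, -1],
  [0, 0, 0, 0, -1],
  [0, 0, 0, 0, -1],
  [0, 0, -1, 0, -1],
  [0, 0, -2, 0, -1],
  [0, 0, -3, 0, -1],
  [0, 0, -3, 0, -1],
  [0, 0, -3, 0, -1],
  [0, 0, -2, 0, -1],
  [0, 0, 0, 0, -1],
])

```text
t: 25.1
eef_pos: [0.8219, 0.0268, 0.3516]
tool_rot: [0.004, -0.185, 0.983, 0.0]
contact_force: [0.3, -0.3, -1.5]
gripper_width: 0.338
grasp_force: 111.4
```

```bash
python3 d.py .5375 -.3885 .34 179
```

```text
t 25.1 pos [0.8219 0.0268 0.3516] toolx -158.67 tilt [ 0.007  0.002 -1.   ] F [ 0.3 -0.3 -1.5] w 0.338 gf 111.4 q [ 0.18  0.76 -0.64  0.93  0.43  1.55  1.62]
now [ 41.61 -28.34   0.89] after turn [ 27.72 -42.02   1.16] yaw 22.33
```

Call:
carry_out([
  [1.5, -1.1, 0, 0, -1],
  [3.6, -2.45, 0, 0, -1],
  [3.7, -2.5, 0, 0, -1],
  [3.7, -2.5, 0, 0, -1],
  [3.7, -2.5, 0, 0, -1],
  [3.7, -2.5, 0, 0, -1],
  [3.7, -2.5, 0, 0, -1],
  [3.7, -2.5, 0, 0, -1],
  [3.7, -2.5, 0, 0, -1],
  [3.7, -2.5, 0, 0, -1],
  [3.7, -2.5, 0, 0, -1],
  [2.9, -2.2, 0, 0, -1],
])

```text
t: 26.3
eef_pos: [0.5364, -0.3897, 0.345]
tool_rot: [-0.001, -0.184, 0.983, 0.0]
contact_force: [1.2, 0.3, -3.0]
gripper_width: 0.338
grasp_force: 110.6
```

Call:
carry_out([
  [0, 0, 0, 4, -1],
  [0, 0, 0, 7, -1],
  [0, 0, 0, 7, -1],
  [0, 0, 0, 4.3, -1],
  [0, 0, 0, 0, -1],
  [0, 0, 0, 0, -1],
])

```text
t: 26.9
eef_pos: [0.5388, -0.3871, 0.3454]
tool_rot: [-0.0, 0.007, 1.0, 0.0]
contact_force: [-0.4, 0.1, -1.8]
gripper_width: 0.334
grasp_force: 110.2
```

```bash
python3 d.py .5375 -.3885 .123 179
```

```text
t 26.9 pos [ 0.5388 -0.3871  0.3454] toolx 179.18 tilt [-0.001  0.    -1.   ] F [-0.4  0.1 -1.8] w 0.334 gf 110.2 q [ 0.93  0.45 -0.59  1.43  0.25  1.33  1.89]
now [ 0.1  -0.15 22.24] after turn [ 0.13 -0.14 22.24] yaw 0.18
```

Call:
carry_out([
  [0, -0.1, 1.5, 0, -1],
  [0, 0, 3, 0, -1],
  [0, 0, 3.5, 0, -1],
  [0, 0, 3.5, 0, -1],
  [0, 0, 3.5, 0, -1],
  [0, 0, 3, 0, -1],
  [0, 0, 2, 0, -1],
  [0, 0, 1, 0, -1],
  [0, 0, 0, 0, -1],
  [0, 0, 0, 0, -1],
])

```text
t: 27.9
eef_pos: [0.5396, -0.3885, 0.1367]
tool_rot: [0.001, 0.008, 1.0, -0.0]
contact_force: [-0.4, -0.5, -1.1]
gripper_width: 0.334
grasp_force: 110.4
```

```bash
python3 d.py .5375 -.3885 .123 179
cat > chk.py <<'E'
from pose import *
im=imaging.read_camera("scene")[:,:,::-1];hsv=cv2.cvtColor(np.ascontiguousarray(im),cv2.COLOR_BGR2HSV)
m=cv2.inRange(hsv,(5,150,60),(20,255,255));k=max([c for c in cv2.findContours(m,0,1)[0]],key=cv2.contourArea)
print(cv2.approxPolyDP(k,1.5,True)[:,0].tolist())
o,M,a=st()
for th in(0,5,10,15,20,25,30):print(th,[proj("scene",q).round(1).tolist() for q in pts([(.085,.03,.04),(.085,-.03,.04),(.03,.03,.04),(.03,.03,0),(.03,-.03,.04)],o["eef_pos"],a,th,-.074-.017*np.sin(np.radians(th)),.026+.017*np.cos(np.radians(th)))])
E
python3 chk.py
```

```text
t 27.9 pos [ 0.5396 -0.3885  0.1367] toolx 179.07 tilt [ 0.001 -0.    -1.   ] F [-0.4 -0.5 -1.1] w 0.334 gf 110.4 q [ 0.9   0.63 -0.53  1.65  0.37  0.96  1.79]
now [ 0.21 -0.    1.37] after turn [ 0.21 -0.01  1.37] yaw 0.07
[[125, 179], [125, 182], [130, 186], [140, 184], [142, 186], [142, 194], [140, 176]]
0 [[112.3, 162.0], [133.7, 158.5], [112.5, 178.0], [117.2, 185.5], [134.4, 174.4]]
5 [[114.0, 164.6], [135.1, 161.1], [113.6, 179.5], [118.2, 187.9], [135.3, 175.9]]
10 [[115.6, 167.4], [136.5, 164.0], [114.7, 181.3], [119.2, 190.4], [136.3, 177.7]]
15 [[117.1, 170.6], [137.8, 167.2], [115.8, 183.2], [120.2, 193.1], [137.2, 179.6]]
20 [[118.7, 173.9], [139.1, 170.5], [116.8, 185.3], [121.1, 195.9], [138.1, 181.7]]
25 [[120.1, 177.5], [140.4, 174.1], [117.8, 187.6], [121.9, 198.8], [139.0, 184.0]]
30 [[121.5, 181.3], [141.7, 177.9], [118.8, 190.0], [122.7, 201.7], [139.9, 186.4]]
```

Call:
carry_out([
  [0, 0, 0.5, 0, -1],
  [0, 0, 0.5, 0, -1],
  [0, 0, 0.3, 0, -1],
  [0, 0, 0.2, 0, -1],
  [0, 0, 0.2, 0, -1],
  [0, 0, 0, 0, -1],
])

```text
t: 28.55
eef_pos: [0.539, -0.3882, 0.1188]
tool_rot: [-0.0, 0.008, 1.0, 0.0]
contact_force: [-0.1, -0.3, -3.2]
gripper_width: 0.334
grasp_force: 110.3
```

Call:
carry_out([
  [0, 0, 0, 0, -1],
  [0, 0, 0, 0, -1],
  [0, 0, 0, 0, -1],
], force=20)

```text
t: 28.85
eef_pos: [0.5392, -0.3883, 0.1193]
tool_rot: [0.0, 0.008, 1.0, -0.0]
contact_force: [-0.3, 0.2, -2.2]
gripper_width: 0.339
grasp_force: 110.3
```

```bash
python3 d.py; python3 chk.py
```

```text
t 28.85 pos [ 0.5392 -0.3883  0.1193] toolx 179.06 tilt [ 0. -0. -1.] F [-0.3  0.2 -2.2] w 0.339 gf 110.3 q [ 0.89  0.65 -0.52  1.66  0.39  0.93  1.78]
[[144, 193], [141, 179], [126, 183], [133, 190], [142, 188]]
0 [[114.6, 165.3], [135.6, 161.9], [114.8, 181.2], [119.3, 188.5], [136.4, 177.6]]
5 [[116.2, 167.8], [137.0, 164.4], [115.8, 182.7], [120.4, 190.8], [137.3, 179.1]]
10 [[117.7, 170.6], [138.3, 167.3], [116.9, 184.3], [121.3, 193.3], [138.1, 180.8]]
15 [[119.2, 173.7], [139.6, 170.3], [117.9, 186.2], [122.2, 195.9], [139.0, 182.7]]
20 [[120.7, 177.0], [140.9, 173.6], [119.0, 188.3], [123.1, 198.7], [139.9, 184.7]]
25 [[122.1, 180.5], [142.1, 177.1], [120.0, 190.5], [124.0, 201.5], [140.8, 187.0]]
30 [[123.5, 184.2], [143.4, 180.8], [120.9, 192.9], [124.7, 204.4], [141.6, 189.4]]
```

Call:
carry_out([
  [0, 0, 0.3, 0, -1],
  [-0.2, 0, 0.4, 0, -1],
  [-0.3, 0, 0.4, 0, -1],
  [-0.3, 0, 0.4, 0, -1],
  [-0.2, 0, 0.4, 0, -1],
  [0, 0, 0, 0, -1],
], force=20)

```text
t: 29.5
eef_pos: [0.5492, -0.3883, 0.0995]
tool_rot: [-0.0, 0.008, 1.0, 0.0]
contact_force: [-0.2, -0.6, -0.1]
gripper_width: 0.334
grasp_force: 115.6
```

```bash
python3 d.py; python3 chk.py
```

```text
t 29.5 pos [ 0.5492 -0.3883  0.0995] toolx 179.09 tilt [-0.001  0.    -1.   ] F [-0.2 -0.6 -0.1] w 0.334 gf 115.6 q [ 0.87  0.69 -0.51  1.65  0.4   0.91  1.77]
[[127, 182], [125, 184], [131, 194], [138, 193], [140, 197], [144, 195], [144, 187], [141, 180]]
0 [[116.9, 171.8], [137.7, 168.4], [117.1, 187.7], [121.6, 194.7], [138.5, 184.1]]
5 [[118.4, 174.3], [139.0, 170.9], [118.2, 189.1], [122.6, 197.0], [139.3, 185.5]]
10 [[119.9, 177.0], [140.3, 173.6], [119.2, 190.7], [123.5, 199.4], [140.2, 187.2]]
15 [[121.4, 179.9], [141.6, 176.6], [120.2, 192.5], [124.4, 202.0], [141.1, 189.0]]
20 [[122.9, 183.1], [142.8, 179.8], [121.2, 194.5], [125.3, 204.6], [141.9, 191.0]]
25 [[124.3, 186.5], [144.0, 183.2], [122.2, 196.7], [126.1, 207.4], [142.8, 193.2]]
30 [[125.6, 190.1], [145.2, 186.8], [123.1, 199.0], [126.9, 210.3], [143.6, 195.5]]
```

It levels on the mat as intended, now at about 20°. I'll keep lowering.

Call:
carry_out([
  [-0.25, 0, 0.45, 0, -1],
  [-0.25, 0, 0.45, 0, -1],
  [-0.2, 0, 0.45, 0, -1],
  [-0.2, 0, 0.45, 0, -1],
  [-0.2, 0, 0.45, 0, -1],
  [-0.15, 0, 0.45, 0, -1],
  [-0.1, 0, 0.45, 0, -1],
  [-0.1, 0, 0.45, 0, -1],
  [-0.1, 0, 0.45, 0, -1],
  [-0.1, 0, 0.45, 0, -1],
  [0, 0, 0, 0, -1],
])

```text
t: 30.65
eef_pos: [0.5657, -0.3897, 0.0546]
tool_rot: [0.0, 0.008, 1.0, -0.001]
contact_force: [2.0, -1.7, 0.7]
gripper_width: 0.334
grasp_force: 104.2
```

```bash
python3 d.py; python3 chk.py
```

```text
t 30.65 pos [ 0.5657 -0.3897  0.0546] toolx 179.09 tilt [ 0.    -0.001 -1.   ] F [ 2.  -1.7  0.7] w 0.334 gf 104.2 q [ 0.84  0.76 -0.48  1.63  0.44  0.86  1.74]
[[125, 185], [131, 199], [140, 198], [143, 202], [146, 201], [143, 183]]
0 [[121.5, 184.7], [141.7, 181.3], [121.8, 200.4], [126.0, 206.8], [142.5, 196.8]]
5 [[122.9, 186.9], [142.9, 183.5], [122.8, 201.7], [127.0, 209.0], [143.4, 198.1]]
10 [[124.3, 189.4], [144.1, 186.0], [123.8, 203.1], [127.8, 211.3], [144.2, 199.6]]
15 [[125.8, 192.1], [145.4, 188.8], [124.7, 204.8], [128.7, 213.7], [145.0, 201.3]]
20 [[127.1, 195.1], [146.5, 191.8], [125.7, 206.7], [129.5, 216.3], [145.8, 203.2]]
25 [[128.4, 198.4], [147.7, 195.0], [126.6, 208.7], [130.3, 218.9], [146.6, 205.2]]
30 [[129.7, 201.8], [148.8, 198.5], [127.5, 210.9], [131.1, 221.7], [147.4, 207.4]]
```

Call:
carry_out([
  [0, 0, 0.2, 0, -1],
  [-0.05, 0, 0.15, 0, -1],
  [0, 0, 0.1, 0, -1],
  [0, 0, 0, 0, -1],
])

```text
t: 31.1
eef_pos: [0.5661, -0.3894, 0.0512]
tool_rot: [0.0, 0.008, 1.0, -0.001]
contact_force: [0.1, -2.0, 4.7]
gripper_width: 0.335
grasp_force: 104.7
```

Call:
carry_out([
  [0, 0, 0.1, 0, -1],
  [0, 0, 0, 0, -1],
])

```text
t: 31.3
eef_pos: [0.5661, -0.3894, 0.0512]
tool_rot: [0.0, 0.008, 1.0, -0.001]
contact_force: [-3.6, -0.3, 11.2]
gripper_width: 0.336
grasp_force: 105.8
```

Call:
carry_out([
  [0, 0, 0.1, 0, -1],
  [0, 0, 0, 0, -1],
])

```text
t: 31.5
eef_pos: [0.5662, -0.3894, 0.0511]
tool_rot: [0.0, 0.008, 1.0, -0.001]
contact_force: [-5.5, 0.4, 17.2]
gripper_width: 0.336
grasp_force: 106.8
```

The tail is seated: force rises with no further motion. I'll relieve the push, then open gradually.

Call:
carry_out([
  [0, 0, -0.1, 0, -1],
  [0, 0, -0.1, 0, -1],
  [0, 0, 0, 0, -0.25],
  [0, 0, 0, 0, -0.2],
  [0, 0, 0, 0, -0.15],
  [0, 0, 0, 0, -0.05],
  [0, 0, 0, 0, 0.2],
  [0, 0, 0, 0, 0.5],
  [0, 0, 0, 0, 0.8],
  [0, 0, 0, 0, 1],
  [0, 0, 0, 0, 1],
])

```text
t: 32.6
eef_pos: [0.5661, -0.3887, 0.0507]
tool_rot: [0.0, 0.008, 1.0, -0.0]
contact_force: [0.1, -1.1, 0.5]
gripper_width: 1.001
grasp_force: 0.0
```

Call:
carry_out([
  [0, 0, -1, 0, 1],
  [0, 0, -2, 0, 1],
  [0, 0, -4, 0, 1],
  [0, 0, -4, 0, 1],
  [0, 0, -4, 0, 1],
  [0, 0, -4, 0, 1],
  [0, 4, 0, 0, 1],
  [0, 4, 0, 0, 1],
  [0, 4, 0, 0, 1],
  [0, 4, 0, 0, 1],
  [0, 4, 0, 0, 1],
  [0, 4, 0, 0, 1],
])

```text
t: 33.8
eef_pos: [0.5699, -0.1471, 0.2417]
tool_rot: [0.001, 0.008, 1.0, -0.0]
contact_force: [1.3, -0.3, 0.4]
gripper_width: 1.004
grasp_force: 0.0
```

```bash
python3 d.py
```

```text
t 33.8 pos [ 0.5699 -0.1471  0.2417] toolx 179.06 tilt [ 0.001 -0.001 -1.   ] F [ 1.3 -0.3  0.4] w 1.004 gf 0.0 q [ 0.64  0.42 -0.64  1.74  0.28  1.07  1.46]
```

Call:
carry_out([
  [0, 4, 0, 0, 1],
  [0, 5, 0, 0, 1],
  [0, 5, 0, 0, 1],
  [0, 5, 0, 0, 1],
  [0, 5, 0, 0, 1],
  [0, 5, 0, 0, 1],
  [0, 5, 0, 0, 1],
  [0, 0, 0, 0, 1],
])

```text
t: 34.6
eef_pos: [0.5734, 0.2011, 0.2424]
tool_rot: [0.001, 0.002, 1.0, 0.003]
contact_force: [-1.2, 0.2, 0.0]
gripper_width: 1.001
grasp_force: 0.0
```

Run:
```python
from h import *
c=np.array([.5725,-.0728])
for n in("top","scene"):
    im=np.ascontiguousarray(imaging.read_camera(n)[:,:,::-1]);cv2.imwrite(f"pics/{n}_end.png",im);hsv=cv2.cvtColor(im,cv2.COLOR_BGR2HSV)
    for nm,lo,hi,z in(("head",(5,150,120),(20,255,255),.046),("handle",(0,0,120),(180,60,255),.036),("mat",(105,120,50),(125,255,255),.006)):
        m=cv2.inRange(hsv,lo,hi)
        k=[k for k in cv2.findContours(cv2.morphologyEx(m,cv2.MORPH_CLOSE,np.ones((3,3))),0,1)[0] if cv2.contourArea(k)>40]
        for q in k:
            r=cv2.minAreaRect(q);p=ray(n,*r[0],z)
            if -.48<p[1]<-.3 and .36<p[0]<.63: print(n,nm,p[:2].round(4),[ray(n,*b,z)[:2].round(3).tolist() for b in cv2.boxPoints(r)])
    w=im.astype(np.float32);w=(w[...,2]-w[...,:2].max(2)).astype(np.float32);A=np.arange(-180,-140,.5);v=0
    for r in(.076,.079,.082):
        uv=np.array([proj(n,[c[0]+r*np.cos(np.radians(a)),c[1]+r*np.sin(np.radians(a)),.036]) for a in A]).astype(np.float32)
        v=v+cv2.remap(w,uv[:,0],uv[:,1],cv2.INTER_LINEAR).ravel()
    v=np.clip(v-v.max()*.3,0,None);print(n,"pointer",((A*v).sum()/v.sum()).round(1))
    # bystander change vs first picture
    d=cv2.absdiff(im,cv2.imread(f"pics/{n}0.png")).max(2)
    for nm,p in(("bottle",[.743,-.12,.1]),("jar",[.632,.08,.06]),("wipes",[.68,-.25,.06])):
        u,vv=proj(n,p).astype(int);print(nm,d[vv-15:vv+15,u-12:u+12].mean().round(1),end="; ")
    print()
```

```text
top head [ 0.4253 -0.38  ] [[0.451, -0.352], [0.449, -0.411], [0.4, -0.407], [0.401, -0.349]]
top handle [ 0.51   -0.3843] [[0.568, -0.369], [0.567, -0.407], [0.453, -0.4], [0.454, -0.361]]
top mat [ 0.4878 -0.3867] [[0.614, -0.328], [0.617, -0.449], [0.366, -0.443], [0.362, -0.326]]
top pointer -157.3
bottle 1.9; jar 2.6; wipes 1.4; 
scene head [ 0.4309 -0.383 ] [[0.403, -0.415], [0.404, -0.355], [0.458, -0.351], [0.457, -0.41]]
scene handle [ 0.5139 -0.3857] [[0.448, -0.402], [0.455, -0.367], [0.576, -0.37], [0.57, -0.404]]
scene mat [ 0.4973 -0.3894] [[0.354, -0.453], [0.371, -0.328], [0.626, -0.332], [0.61, -0.444]]
scene pointer -159.5
bottle 1.6; jar 2.0; wipes 1.2;
```

```bash
python3 -c "
from station import bot
print(bot.hand_in())"
```

```text
the job is handed in; nothing more can be done
None
```

The job is handed in (no verdict returned): by the camera measurements, the stage reads zero, the scanner was held still for about 1.5 s, 82 mm from the label and on target, and it now lies flat and lengthwise on the blue mat; bottle, jar and carton are unmoved, the mouse was not re-checked, and the scanner slipped out of a light grip once at its starting place, dropping about 2 cm onto the bench before I regripped it.

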